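# Swing down a parts-bin hatch with the hooked pole

### The job

Take the hooked pole from its rack, drop its hook through the eye on top of the parts bin's yellow hatch and swing the hatch down with it, all the way onto its stop; there give it a firm steady pull of about 15 N for a second (never more than 22 N on the bin), so that it is surely bedded. Then unhook the pole, leaving the hatch down, and lay it back in its rack as it was, without gripper or arm touching the bin and without disturbing the tin, the loose cap or the blade box.

Things in the scene. Friction and masses are not known exactly. Their poses are not given: they have to be found in the camera images.
- pole: hooked pole, one rigid piece, about 0.18 kg, lying level along its x axis, z up; origin at the centre of its wooden handle. Behind the handle a steel tail stub 10 mm thick to x = -109 mm; ahead a steel rod 10 mm thick that at x = +145 mm bends straight down (-z) into a hook shank 8 mm thick
- pole_grip (a point): centre of the pole's wooden handle, half-way up: handle 100 mm long, 22 mm wide, 26 mm tall. Axes as the pole
- pole_tip (a point): lower, rounded end of the pole's hook: x = +145 mm, z = -50 mm from pole_grip in the pole's frame
- rack: the pole's rack, grey, fixed: base 230 x 60 mm, 8 mm thick, and two open black V forks (prongs 84 mm high, 44 mm apart at their tops) that carry the pole's tail stub at x = -78 mm and its rod at x = +85 mm. Origin on the bench under rack_grip; x is the direction of the pole in the rack. The pole starts here
- rack_grip (a point): where pole_grip lies when the pole rests in its rack, 66 mm above the bench; axes as the rack. Beyond it (farther from the robot) stands a fixed green arbor press, about half a metre tall: swing the arm in on the near side of it
- rack_tip (a point): where pole_tip lies when the pole rests in its rack, the hook hanging down past the end of the rack's base
- bin: green sheet-metal parts bin, fixed, 208 mm wide, 262 mm tall, 145 mm deep, with red caps in it; origin on the bench straight below the hatch's hinge line, at the middle of its front face; its x axis points into the bin, away from its front. A yellow hatch closes its front above 140 mm
- hinge (a point): middle of the hatch's hinge line, 140 mm above the bench; the hinge runs along the bin's y axis. Axes as the bin. The hinge is stiff (friction about 0.25 N m, some damping) and the hatch stays where it is left: a level pull at the eye takes about 2 N near the start, 2 to 6 N near the end if the hook goes down with the eye
- flap (a joint): angle of the yellow hatch (188 mm wide, 115 mm from hinge to top edge, 6 mm thick), rad: 0 closed (leaning 0.30 rad back into the bin), growing as its top swings out to the bin's front (-x) and down; a hard stop that does not give at 1.2. It starts nearly closed (0 to 0.2)
- eye (a point): centre of the polished (friction 0.2) steel ring eye mid on the hatch's top edge: bar 6 mm, opening 26 mm. With the hatch closed it is 13 mm behind (bin +x) and 125 mm above the hinge, and turns with the hatch. The hole's axis is 0.6 rad off vertical at joint 0, vertical at 0.6: an upright shank fits all the way, its tip about 20 mm below the eye's centre
- spray_tin: grey spray tin, 52 mm across, 168 mm tall, standing on the bench beside the bin; bystander
- loose_cap: red moulded cap, 44 mm across, 39 mm tall, standing on the bench in front of the bin; bystander
- blade_box: yellow blade box, 26 x 66 x 14 mm, lying on the bench near the bin; bystander

How it is judged:
On the way, in this order (a step that is already met when the one before it is completed fails the run):
1. the pole is lifted out of its rack (distance between pole_grip and rack_grip above 0.05 m), for 0.1 s.
2. the pole's hook stands through the eye of the still raised hatch (tip below the eye's centre, within 14 mm of it sideways) (horizontal distance between pole_tip and eye below 0.014 m and z of pole_tip in the frame of eye below -0.005 m and distance between pole_tip and eye below 0.045 m and value of joint flap below 0.5 rad), for 0.1 s.
3. the hatch is down on its stop (above 1.15 rad) and the pole, its hook still at the eye, pulls on it with more than 12 N for 0.4 s (value of joint flap above 1.15 rad and contact force between pole and bin above 12 N and horizontal distance between pole_tip and eye below 0.02 m), for 0.4 s.
At the end, for the whole second after the job is handed in: The hatch is down (joint above 1.1 rad); the pole rests in both forks of its rack, handle within 20 mm and hook tip within 30 mm of their places there, hook hanging down, still, and let go (value of joint flap above 1.1 rad and distance between pole_grip and rack_grip below 0.02 m and distance between pole_tip and rack_tip below 0.03 m and contact force between pole and bin below 0.1 N and linear speed of pole below 0.02 m/s); the robot touches nothing.
It fails at once if the pole loads the bin or its hatch with more than 22 N (contact force between pole and bin above 22 N).
It fails at once if the gripper or the arm touches the bin or its hatch (contact force between any of the fingers, the arm and bin above 1 N).
It fails at once if the spray tin is pushed more than 20 mm or tipped (distance of spray_tin from where it was at the start of the episode above 0.02 m or angle between spray_tin's own z axis and vertical above 0.3 rad).
It fails at once if the loose cap is pushed more than 20 mm or tipped (distance of loose_cap from where it was at the start of the episode above 0.02 m or angle between loose_cap's own z axis and vertical above 0.3 rad).
It fails at once if the blade box is pushed more than 20 mm or tipped (distance of blade_box from where it was at the start of the episode above 0.02 m or angle between blade_box's own z axis and vertical above 0.3 rad).
It also fails if it takes over 72 s, if anything falls off the work surface, if the arm or the gripper's body presses on something with over 40 N, if the wrist force passes 120 N, or if a joint passes its speed limit or range.

### The arm

A 6-joint arm with a two-finger parallel gripper is mounted at the origin on a cart in front of the work surface, level with it; the furniture and walls round the work are solid. World frame = base frame: x ahead of the robot, y to its left, z up, the work surface at z = 0. Lengths are in m, angles in rad, forces in N, time in s.
With the tool pointing down it reaches from about 0.25 to 0.775 m from the base axis. Payload 8.9 kg.
Tool frame: the origin (TCP) lies midway between the tips of the shut fingers; the grasp point (between the pads) lies behind it (ctrl.grasp_offset is the x of the grasp point in the tool frame, in m); x points along the fingers, y is the direction in which the jaws open and shut, and the axes are right-handed (so a half turn about x gives the same grasp; the last joint's range is limited). The gripper opens to 85 mm and grips with 20 to 120 N. Pads are 22 mm wide; open, the fingers measure 114 mm over their backs; the gripper's body (76 mm by 85 mm) begins 54 mm behind the grasp point. The pads swing forward as they close: fully open they stand 13 mm farther back than shut.
Start: joints at [-1.483, 0.291, -0.153, 1.127, 0, 1.431], TCP at [0.118, -0.512, 0.231] pointing down, gripper open.
Joint ranges: [-2.52, 2.52], [-0.91, 1.74], [-1.3, 1.37], [-1.96, 2.02], [-1.52, 1.47], [-3.14, 3.14]. Speed limits (rad/s): [2.22, 2.22, 2.79, 3.14, 3.14, 3.14].

### API

Orientations are given as a 3x3 rotation matrix whose columns are the frame's x, y, z axes.
In Python, from cell import ctrl gives the robot as it stands.
- The arm moves only by the tool arm_command, never from a script. Its argument "steps" is a list of rows, each a list of 7 numbers: the shift along the tool's x, y, z in mm, then the turn, a rotation vector about the tool's x, y, z in degrees, then the opening, from 0 (shut) to 1 (fully open). A call has exactly 5 rows; each row shifts and turns the commanded pose from where the row before left it, along the tool's axes as they then stand; what a row does not reach is not made up. A row lasts 1/10 s, in which the tool goes at most 50 mm and 8.59 degrees, less where a joint would pass 70% of its speed; a pose out of reach is approached as far as the arm can. A call with a gripper value outside its range is refused whole. The fingers move at their own pace and stop on an object; "grip_force" is the grip in N (left out, the last holds). Time passes only in rows, so rows that do not move let the fingers close, or fill a call up. It gives the time, the measured TCP pose, the force and the opening at its end, in the units of the state.
- ctrl.get_obs(): the state, without advancing time (a new reading comes with each control period).
- ctrl.grab_frame(name): name is "scene" or "top" or "wrist"; returns a dict with "pixels" (384x512x3 uint8, red, green, blue), "depth" (384x512 float32, m along the optical axis (not along the pixel's ray), 0 where there is no reading), "fovy" (degrees; the focal length in pixels is half the picture's height over the tangent of half this angle, whatever the lens; pixels are square), "cx", "cy" (the principal point, pixels), "k1" (the pictures are not rectified: a ray, as slopes to the right and down, at radius r is drawn at 1 + k1 r^2 times it, then the intrinsics apply), "extrinsics" (4x4, takes a point from camera to world coordinates). Camera axes: x right, y down, z forward; pixel columns grow to the right and rows downward; lengths in m; the calibration is good to about 2 mm. A picture is of the moment at which its call begins.
- ctrl.hand_in(): hands the job in, once; it reports no verdict.
The state is a dict: "t": time; "qpos": joint angles; "qd": joint speeds; "joint_torque": joint torques, N m; "ee_pos": TCP position; "orientation": TCP orientation; "contact_force": force on the tool from outside, world axes, zero at the start; "ft_torque": the same for the moment, N m; "opening": finger opening in m.
Only numpy, scipy, OpenCV 4.12 (cv2) and the standard library are available. Lean on these libraries where they do the work, as an engineer would, in place of code of your own. Each camera call takes 0.05 s, during which the arm holds its last target. There are 200 camera calls.

## Working session

There is one attempt and no reset: what is moved stays moved. The work goes in short steps, Python scripts to look and compute and a tool call to move; the robot and the scene stay as the last step left them, time stands still between calls to the robot, and variables do not carry over. Pictures are saved under pics/ and viewed, about 8 in all and at most 12, crops included, and the job is handed in when it is done.

Besides the shell and the picture viewer there is one more tool, called after "Emit:" in YAML: its name, and indented under it one key for each argument. arm_command: Moves the arm, as the interface text tells. Its arguments: {"type":"object","properties":{"steps":{"type":"array"},"grip_force":{"type":"number"}},"required":["steps"]}

```bash
ls; mkdir -p pics; cat > h.py <<'E'
import numpy as np, cv2, pickle
from cell import ctrl
def grab(n):
    f=ctrl.grab_frame(n); return f
def K(f):
    fl=192/np.tan(np.radians(f['fovy'])/2)
    return np.array([[fl,0,f['cx']],[0,fl,f['cy']],[0,0,1.]])
def D(f): return np.array([f['k1'],0,0,0,0.])
def cloud(f):
    v,u=np.mgrid[0:384,0:512]
    uv=np.stack([u,v],-1).reshape(-1,1,2).astype(float)
    n=cv2.undistortPoints(uv,K(f),D(f)).reshape(-1,2)
    z=f['depth'].reshape(-1,1).astype(float)
    p=np.hstack([n*z,z]); E=f['extrinsics']
    w=p@E[:3,:3].T+E[:3,3]; w[z[:,0]==0]=np.nan
    return w.reshape(384,512,3)
def proj(f,P):
    Ei=np.linalg.inv(f['extrinsics']); 
    return cv2.projectPoints(np.atleast_2d(P).astype(float),cv2.Rodrigues(Ei[:3,:3])[0],Ei[:3,3],K(f),D(f))[0].reshape(-1,2)
def save(n,img): cv2.imwrite('pics/'+n,cv2.cvtColor(img,cv2.COLOR_RGB2BGR))
E
python3 - <<'E'
from h import *
fs={n:grab(n) for n in('scene','top','wrist')}
pickle.dump(fs,open('f0.pkl','wb'))
save('a.png',np.vstack([fs['scene']['pixels'],fs['top']['pixels']])[:, :])
im=np.vstack([fs['scene']['pixels'],fs['top']['pixels']])
im=np.hstack([fs['scene']['pixels'],fs['top']['pixels']]); save('a.png',cv2.resize(im,(800,300)))
for n,f in fs.items(): print(n,f['fovy'],f['cx'],f['cy'],f['k1'],f['extrinsics'].round(3).tolist(),(f['depth']>0).mean())
print(ctrl.get_obs(),ctrl.grasp_offset)
E
```

```text
pics
scene 48.22332036858077 255.96106371734388 193.95834966977876 -0.09998377209085696 [[0.849, -0.293, 0.439, -0.006], [-0.528, -0.482, 0.699, -1.146], [0.007, -0.825, -0.564, 0.962], [0.0, 0.0, 0.0, 1.0]] 0.9315388997395834
top 43.40700579470817 253.81070652964394 191.21808476028505 -0.11294810177628514 [[-0.005, -0.982, 0.189, 0.35], [-1.0, 0.004, -0.002, -0.173], [0.001, -0.189, -0.982, 1.445], [0.0, 0.0, 0.0, 1.0]] 0.9959716796875
wrist 68.20806238031695 257.0590843005783 190.49619602780265 -0.01589347583840467 [[0.224, -0.941, -0.253, 0.182], [-0.975, -0.217, -0.058, -0.497], [-0.001, 0.26, -0.966, 0.373], [0.0, 0.0, 0.0, 1.0]] 0.994903564453125
{'t': 0.15, 'qpos': array([-1.48330035e+00,  2.91100775e-01, -1.53942988e-01,  1.12672595e+00,
       -6.29272462e-06,  1.43150312e+00]), 'qd': array([ 0.00011379, -0.00092712,  0.00135365, -0.00049951, -0.00265832,
        0.00103862]), 'joint_torque': array([ 1.01866754e-03, -5.37369955e+01,  3.31519854e+01,  1.14381904e-02,
       -2.91158258e-04, -1.09820650e-05]), 'ee_pos': array([ 0.11802167, -0.51121536,  0.23089399]), 'orientation': array([[-9.13272787e-05,  2.24850054e-01, -9.74393373e-01],
       [ 9.69111332e-04, -9.74392899e-01, -2.24850035e-01],
       [-9.99999526e-01, -9.64830602e-04, -1.28916083e-04]]), 'contact_force': array([ 0.50617957, -0.47502456, -0.17711484]), 'ft_torque': array([ 0.00381836,  0.03073532, -0.02657503]), 'opening': 0.0854992176289965} -0.0187
```

View pics/a.png

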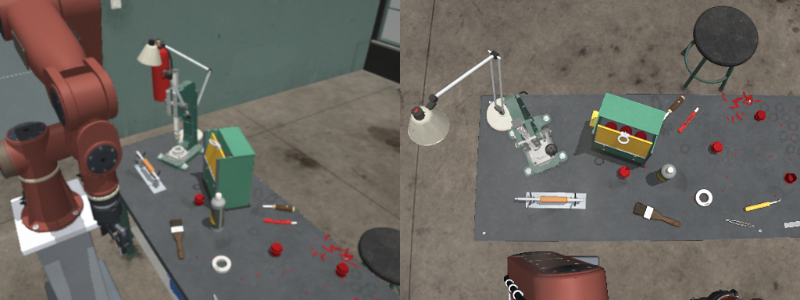

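Left is the scene view, right the top view. The pole and rack are at about (550,200), the bin at (628,130), the tin at (667,173), the cap at (624,172) and the press at (540,140). Next I measure them.

```bash
python3 - <<'E'
from h import *
fs=pickle.load(open('f0.pkl','rb'))
f=fs['top']; w=cloud(f); p=f['pixels']; hsv=cv2.cvtColor(p,cv2.COLOR_RGB2HSV)
x0,y0=60,100
c=p[100:290,90:370]; a=cv2.resize(c,None,fx=2.85,fy=2.85,interpolation=cv2.INTER_CUBIC); save('b.png',a)
f2=fs['scene'];c=f2['pixels'][140:320,150:350]; save('c.png',cv2.resize(c,None,fx=3.3,fy=3.3,interpolation=cv2.INTER_CUBIC))
# cloud components: everything > 10mm above the bench, y-range
for n in('top','scene'):
    f=fs[n];w=cloud(f);hsv=cv2.cvtColor(f['pixels'],cv2.COLOR_RGB2HSV);H,S,V=hsv[...,0].astype(int),hsv[...,1],hsv[...,2]
    ok=(w[...,0]>.25)&(w[...,0]<.85)&(w[...,2]>.004)&(w[...,2]<.3)
    for nm,m in dict(orange=(H>6)&(H<17)&(S>100)&(V>100),yellow=(H>19)&(H<32)&(S>120),red=((H<5)|(H>174))&(S>150),green=(H>60)&(H<95)&(S>70)).items():
        k,l,st,ce=cv2.connectedComponentsWithStats((m&ok).astype(np.uint8))
        for i in range(1,k):
            if st[i,4]>25:
                q=w[l==i]; print(n,nm,st[i].tolist(),'med',np.median(q,0).round(3),'lo',np.percentile(q,2,0).round(3),'hi',np.percentile(q,98,0).round(3))
E
```

```text
top orange [179, 252, 35, 7, 235] med [ 0.431 -0.014  0.077] lo [ 0.422 -0.06   0.069] hi [0.439 0.033 0.083]
top orange [335, 278, 24, 12, 88] med [ 0.35  -0.447  0.012] lo [ 0.335 -0.481  0.006] hi [ 0.362 -0.417  0.018]
top yellow [242, 141, 12, 21, 143] med [ 0.751 -0.159  0.012] lo [ 0.721 -0.174  0.006] hi [ 0.781 -0.144  0.018]
top yellow [250, 159, 74, 43, 1294] med [ 0.615 -0.253  0.202] lo [ 0.58  -0.343  0.149] hi [ 0.656 -0.171  0.251]
top yellow [281, 176, 9, 5, 31] med [ 0.62  -0.258  0.219] lo [ 0.616 -0.267  0.209] hi [ 0.625 -0.248  0.229]
top yellow [329, 220, 12, 13, 48] med [ 0.505 -0.404  0.065] lo [ 0.498 -0.421  0.041] hi [ 0.529 -0.396  0.101]
top yellow [441, 258, 33, 12, 176] med [ 0.401 -0.787  0.014] lo [ 0.386 -0.835  0.006] hi [ 0.415 -0.738  0.02 ]
top red [454, 141, 15, 14, 155] med [ 0.758 -0.819  0.033] lo [ 0.742 -0.84   0.007] hi [ 0.777 -0.806  0.041]
top red [356, 142, 23, 28, 117] med [ 0.733 -0.524  0.011] lo [ 0.698 -0.561  0.005] hi [ 0.777 -0.494  0.017]
top red [263, 156, 15, 10, 91] med [ 0.684 -0.223  0.162] lo [ 0.672 -0.238  0.142] hi [
[... 1794 characters left out ...]
04] hi [ 0.841 -0.727  0.012]
scene red [438, 321, 13, 12, 36] med [ 0.842 -0.79   0.006] lo [ 0.831 -0.806  0.004] hi [ 0.85  -0.776  0.009]
scene red [430, 336, 16, 19, 224] med [ 0.753 -0.831  0.036] lo [ 0.743 -0.846  0.008] hi [ 0.774 -0.811  0.043]
scene green [228, 123, 24, 69, 870] med [0.699 0.072 0.162] lo [0.613 0.013 0.034] hi [0.736 0.092 0.297]
scene green [264, 162, 62, 105, 3872] med [ 0.662 -0.365  0.2  ] lo [ 0.583 -0.393  0.016] hi [ 0.739 -0.169  0.267]
scene green [208, 206, 22, 10, 43] med [0.557 0.003 0.012] lo [ 0.536 -0.029  0.005] hi [0.578 0.052 0.02 ]
scene green [263, 217, 12, 36, 241] med [ 0.605 -0.251  0.065] lo [ 0.583 -0.317  0.013] hi [ 0.631 -0.179  0.109]
```

View pics/b.png

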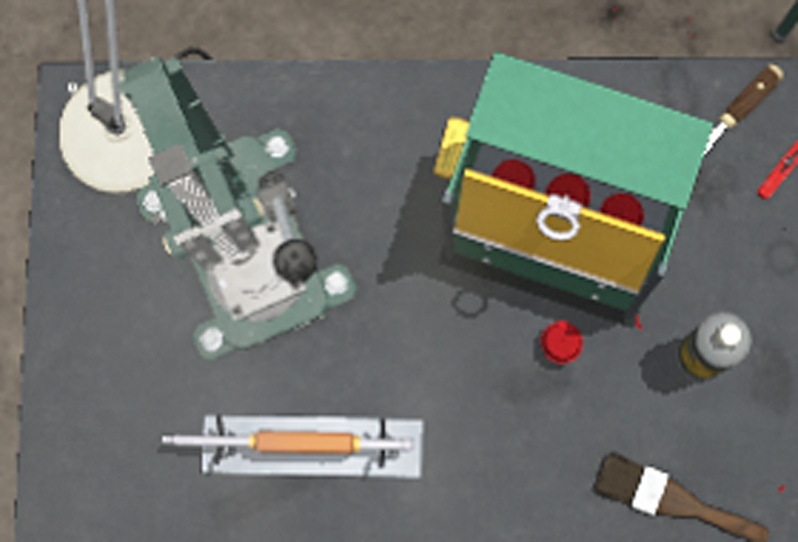

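View pics/c.png

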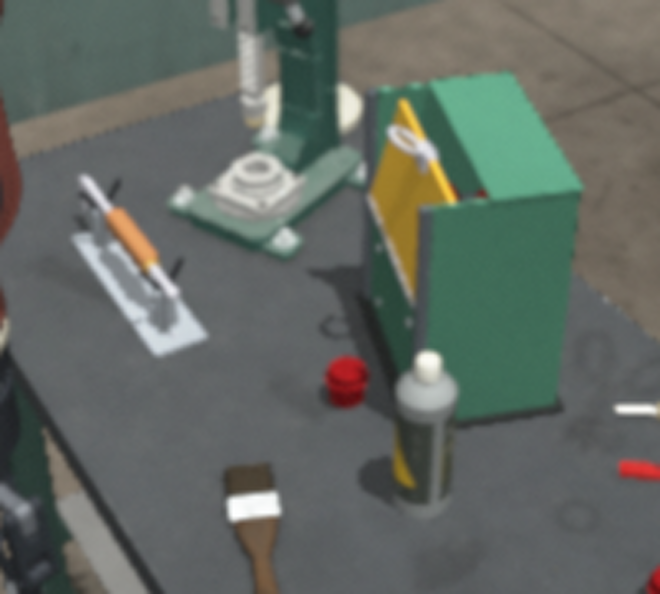

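The crops show the pole's long end, with the hook, on the left (+y) at about (165,440). The ring eye is at about (558,220), and the hatch is slightly open. The bin is yawed by about -15°.

```bash
python3 - <<'E'
from h import *
fs=pickle.load(open('f0.pkl','rb'))
for n in('top','scene'):
    f=fs[n];w=cloud(f);hsv=cv2.cvtColor(f['pixels'],cv2.COLOR_RGB2HSV);H,S,V=hsv[...,0].astype(int),hsv[...,1],hsv[...,2]
    print('==',n)
    m=(H>19)&(H<32)&(S>120)&(w[...,2]>.15)&(w[...,2]<.26)&(w[...,1]<-.16)&(w[...,0]>.55)&(w[...,0]<.7)
    m=cv2.erode(m.astype(np.uint8),np.ones((3,3)))>0
    q=w[m]; 
    for _ in range(3):
        c=q.mean(0); nn=np.linalg.svd(q-c)[2][2]; r=(q-c)@nn; q=q[abs(r)<2.5*r.std()]
    nn*=-np.sign(nn[0]); yaw=np.degrees(np.arctan2(-nn[1],-nn[0])); th=np.arcsin(nn[2])
    print('hatch n',nn.round(3),'c',c.round(4),'std',r.std().round(4),'yaw',yaw.round(2),'lean',th.round(3),'flap',(0.30-th).round(3),len(q))
    # bin lid top
    m=(H>60)&(H<95)&(S>70)&(w[...,2]>.255)&(w[...,2]<.27)&(w[...,1]<-.1)
    if m.sum()>50:
        rc=cv2.minAreaRect((w[m][:,:2]*1000).astype(np.float32)); print('lid',rc,cv2.boxPoints(rc).round().tolist(),np.median(w[m][:,2]))
    # ring: low sat bright above 0.2
    m=(S<60)&(V>120)&(w[...,2]>.2)&(w[...,2]<.3)&(abs(w[...,0]-.62)<.06)&(abs(w[...,1]+.26)<.06)
    q=w[m]; print('ring px',m.sum(),'med',np.median(q,0).round(4),q.min(0).round(3),q.max(0).round(3)); vv,uu=np.nonzero(m); print('uv',uu.min(),uu.max(),vv.min(),vv.max())
    c,(MA),ang=cv2.fitEllipse(cv2.convexHull(np.stack([uu,vv],1).astype(np.int32))); print('ell',c,MA,ang)
    # pole handle axis
    m=(H>6)&(H<17)&(S>100)&(V>100)&(w[...,2]>.06)&(w[...,0]<.5)&(w[...,1]>-.1)
    q=w[m]; c=q.mean(0); d=np.linalg.svd(q-c)[2][0]; d*=np.sign(d[1]); t=(q-c)@d; print('handle',c.round(4),d.round(3),t.min().round(4),t.max().round(4),np.median(q[:,2]))
    vv,uu=np.nonzero(m); rc=cv2.minAreaRect(np.stack([uu,vv],1).astype(np.float32)); print(rc)
    # ray-plane: handle top (z=.079)
    def ray(uv,z):
        nrm=cv2.undistortPoints(np.array([[uv]],float),K(f),D(f)).reshape(2); E=f['extrinsics']; d=E[:3,:3]@np.r_[nrm,1]; return E[:3,3]+d*(z-E[2,3])/d[2]
    print('handle ray',ray(rc[0],.079).round(4)); print('ring ray z.262,.266',ray(np.array([0,0])+cv2.fitEllipse(cv2.convexHull(np.stack(np.nonzero(m)[::-1],1).astype(np.int32)))[0],.079).round(4))
    m=(w[...,2]>.058)&(w[...,2]<.095)&(abs(w[...,0]-.431)<.02)&(w[...,1]>-.14)&(w[...,1]<.16); q=w[m]; print('pole y ext',np.percentile(q[:,1],[0.5,99.5]).round(4))
    for k in(-.11,.1):
        s=q[abs(q[:,1]-k)<.02]; print(k,np.median(s,0).round(4),len(s))
E
```

```text
== top
hatch n [-0.91   0.316  0.266] c [ 0.6172 -0.2559  0.2051] std 0.0011 yaw -19.16 lean 0.27 flap 0.03 952
lid ((674.3074951171875, -276.68072509765625), (208.45208740234375, 135.53671264648438), 70.94512939453125) [[576.0, -353.0], [704.0, -397.0], [772.0, -200.0], [644.0, -156.0]] 0.2621744175857824
ring px 135 med [ 0.6204 -0.2578  0.2569] [ 0.595 -0.277  0.203] [ 0.638 -0.236  0.278]
uv 278 293 169 183
ell (286.0710754394531, 176.19044494628906) (15.06297492980957, 15.897229194641113) 74.03235626220703
handle [ 0.4309 -0.0135  0.0767] [0.005 1.    0.005] -0.0468 0.0506 0.0766661087463898
((196.0, 255.0), (6.0, 34.0), 90.0)
handle ray [ 0.4307 -0.0123  0.079 ]
ring ray z.262,.266 [ 0.431  -0.0139  0.079 ]
pole y ext [-0.1179  0.1286]
-0.11 [ 0.4283 -0.1021  0.0694] 51
0.1 [0.4343 0.1009 0.0681] 51
== scene
hatch n [-0.91   0.318  0.265] c [ 0.6171 -0.2499  0.1984] std 0.001 yaw -19.24 lean 0.268 flap 0.032 327
lid ((673.5686645507812, -279.07208251953125), (209.25244140625, 132.9181365966797), 70.40898132324219) [[576.0, -355.0], [701.0, -400.0], [771.0, -203.0], [646.0, -158.0]] 0.2651228559383366
ring px 88 med [ 0.6212 -0.2624  0.2593] [ 0.593 -0.278  0.231] [ 0.643 -0.203  0.28 ]
uv 267 281 178 191
ell (273.7220153808594, 184.50408935546875) (10.332489967346191, 17.21094512939453) 124.39306640625
handle [ 0.4173 -0.02    0.0843] [ 0.881  0.028 -0.473] -0.5751 0.0259 0.07893255376037639
((99.56645202636719, 203.7781219482422), (196.83937072753906, 21.25395965576172), 6.546291351318359)
handle ray [0.1725 0.1849 0.079 ]
ring ray z.262,.266 [0.167  0.2018 0.079 ]
pole y ext [-0.1245  0.1238]
-0.11 [ 0.4299 -0.0958  0.0715] 49
0.1 [0.4334 0.0984 0.0708] 18
```

```bash
cat >> h.py <<'E'
from scipy.spatial.transform import Rotation as Ro
def Rdown(yaw):  # tool x down, tool y at yaw (deg)
    a=np.radians(yaw); y=np.array([np.cos(a),np.sin(a),0]); x=np.array([0,0,-1.]); return np.stack([x,y,np.cross(x,y)],1)
def plan(pts,opening,start=None,dp=0,da=1):
    """pts: list of (tcp, R, nrows, signed yaw hint or None); prints rounded rows in fives"""
    o=ctrl.get_obs(); p,R=(np.array(o['ee_pos']),np.array(o['orientation'])) if start is None else start
    rows=[]
    for tp,tR,n,turn in pts:
        p0,R0=p.copy(),R.copy(); tp=np.array(tp)
        rv=(Ro.from_matrix(R0).inv()*Ro.from_matrix(tR)).as_rotvec(degrees=True)
        if turn is not None: rv=np.array([turn,0,0.])+0*rv
        for i in range(1,n+1):
            wR=R0@Ro.from_rotvec(rv*i/n,degrees=True).as_matrix() if i<n else tR
            wp=p0+(tp-p0)*i/n
            d=np.round(R.T@(wp-p)*1000,dp); a=np.round((Ro.from_matrix(R).inv()*Ro.from_matrix(wR)).as_rotvec(degrees=True),da)
            rows.append([*(d+0.).tolist(),*(a+0.).tolist(),opening]); p=p+R@d/1000; R=R@Ro.from_rotvec(a,degrees=True).as_matrix()
    while len(rows)%5: rows.append([0,0,0,0,0,0,opening])
    for i in range(0,len(rows),5): print(str(rows[i:i+5]).replace(' ','').replace('.0,',','))
    return p,R
E
python3 - <<'E'
from h import *
fs=pickle.load(open('f0.pkl','rb'))
# triangulate ring ellipse centres
A=[];b=[]
for n,uv in(('top',(286.07,176.19)),('scene',(273.72,184.5))):
    f=fs[n];E=f['extrinsics'];nr=cv2.undistortPoints(np.array([[uv]],float),K(f),D(f)).reshape(2);d=E[:3,:3]@np.r_[nr,1];d/=np.linalg.norm(d);M=np.eye(3)-np.outer(d,d);A.append(M);b.append(M@E[:3,3])
P=np.linalg.solve(sum(A),sum(b));print('ring tri',P,[np.linalg.norm(a@P-c) for a,c in zip(A,b)])
p,R=plan([((.431,-.0135,.17),Rdown(178.3),31,-255)],1)
print(p,R.round(3))
E
```

```text
ring tri [ 0.61655755 -0.25705915  0.25655181] [np.float64(0.0008869100787510779), np.float64(0.0008869100787512106)]
[[2,-13,-13,-8.2,0,0,1],[2,-12,-16,-8.3,0,0,1],[2,-9,-16,-8.2,0,0,1],[2,-6,-18,-8.2,0,0,1],[2,-4,-19,-8.2,0,0,1]]
[[2,-1,-19,-8.3,0,0,1],[2,1,-19,-8.2,0,0,1],[2,4,-18,-8.2,0,0,1],[2,7,-18,-8.2,0,0,1],[2,9,-16,-8.3,0,0,1]]
[[2,12,-15,-8.2,0,0,1],[2,13,-14,-8.2,0,0,1],[2,16,-11,-8.2,0,0,1],[2,16,-9,-8.3,0,0,1],[2,18,-6,-8.2,0,0,1]]
[[2,19,-4,-8.2,0,0,1],[2,19,-1,-8.2,0,0,1],[2,19,2,-8.3,0,0,1],[2,18,4,-8.2,0,0,1],[2,18,7,-8.2,0,0,1]]
[[2,16,9,-8.2,0,0,1],[2,15,12,-8.3,0,0,1],[2,13,14,-8.2,0,0,1],[1,11,15,-8.2,0,0,1],[2,9,17,-8.2,0,0,1]]
[[2,6,18,-8.3,0,0,1],[2,4,19,-8.2,0,0,1],[2,1,19,-8.2,0,0,1],[2,-2,18,-8.2,0,0,1],[2,-4,19,-8.3,0,0,1]]
[[2,-7,17,-8.5,0.1,0,1],[0,0,0,0,0,0,1],[0,0,0,0,0,0,1],[0,0,0,0,0,0,1],[0,0,0,0,0,0,1]]
[ 0.43046591 -0.01374888  0.17034753] [[-0.    -1.     0.03 ]
 [-0.001  0.03   1.   ]
 [-1.     0.    -0.001]]
```

Emit:
arm_command:
  steps:
    - [2,-13,-13,-8.2,0,0,1]
    - [2,-12,-16,-8.3,0,0,1]
    - [2,-9,-16,-8.2,0,0,1]
    - [2,-6,-18,-8.2,0,0,1]
    - [2,-4,-19,-8.2,0,0,1]

```text
t: 0.65
ee_pos: [0.1691, -0.4303, 0.221]
orientation: [[-0.0, 0.813, -0.582], [0.0, -0.582, -0.813], [-1.0, -0.0, -0.0]]
contact_force: [0.5, 0.5, -0.2]
opening: 0.0852
```

Emit:
arm_command:
  steps:
    - [2,-1,-19,-8.3,0,0,1]
    - [2,1,-19,-8.2,0,0,1]
    - [2,4,-18,-8.2,0,0,1]
    - [2,7,-18,-8.2,0,0,1]
    - [2,9,-16,-8.3,0,0,1]

```text
t: 1.15
ee_pos: [0.219, -0.3504, 0.2111]
orientation: [[-0.0, 0.995, 0.098], [0.0, 0.098, -0.995], [-1.0, -0.0, -0.0]]
contact_force: [0.1, 0.2, 0.5]
opening: 0.0855
```

Emit:
arm_command:
  steps:
    - [2,12,-15,-8.2,0,0,1]
    - [2,13,-14,-8.2,0,0,1]
    - [2,16,-11,-8.2,0,0,1]
    - [2,16,-9,-8.3,0,0,1]
    - [2,18,-6,-8.2,0,0,1]

```text
t: 1.65
ee_pos: [0.2695, -0.2701, 0.2011]
orientation: [[-0.0, 0.685, 0.728], [0.0, 0.728, -0.685], [-1.0, 0.0, -0.0]]
contact_force: [-0.0, -0.2, 0.4]
opening: 0.0856
```

Emit:
arm_command:
  steps:
    - [2,19,-4,-8.2,0,0,1]
    - [2,19,-1,-8.2,0,0,1]
    - [2,19,2,-8.3,0,0,1]
    - [2,18,4,-8.2,0,0,1]
    - [2,18,7,-8.2,0,0,1]

```text
t: 2.15
ee_pos: [0.3202, -0.1894, 0.1911]
orientation: [[-0.0, 0.038, 0.999], [0.0, 0.999, -0.038], [-1.0, 0.0, -0.0]]
contact_force: [0.6, -0.0, 0.2]
opening: 0.0854
```

Emit:
arm_command:
  steps:
    - [2,16,9,-8.2,0,0,1]
    - [2,15,12,-8.3,0,0,1]
    - [2,13,14,-8.2,0,0,1]
    - [1,11,15,-8.2,0,0,1]
    - [2,9,17,-8.2,0,0,1]

```text
t: 2.65
ee_pos: [0.3707, -0.1095, 0.1822]
orientation: [[-0.0, -0.628, 0.778], [0.0, 0.778, 0.628], [-1.0, 0.0, -0.0]]
contact_force: [-0.5, -0.1, -0.1]
opening: 0.0852
```

Emit:
arm_command:
  steps:
    - [2,6,18,-8.3,0,0,1]
    - [2,4,19,-8.2,0,0,1]
    - [2,1,19,-8.2,0,0,1]
    - [2,-2,18,-8.2,0,0,1]
    - [2,-4,19,-8.3,0,0,1]

```text
t: 3.15
ee_pos: [0.4209, -0.0289, 0.1721]
orientation: [[-0.0, -0.985, 0.171], [0.0, 0.171, 0.985], [-1.0, 0.0, -0.0]]
contact_force: [0.2, -0.5, -0.4]
opening: 0.0851
```

Emit:
arm_command:
  steps:
    - [2,-7,17,-8.5,0,0,1]
    - [0,0,0,0,0,0,1]
    - [0,0,0,0,0,0,1]
    - [0,0,0,0,0,0,1]
    - [0,0,0,0,0,0,1]

```text
t: 3.65
ee_pos: [0.4302, -0.0147, 0.1704]
orientation: [[-0.0, -0.999, 0.032], [-0.0, 0.032, 0.999], [-1.0, 0.0, -0.0]]
contact_force: [-0.3, 0.2, -0.1]
opening: 0.0857
```

```bash
python3 - <<'E'
from h import *
f=grab('wrist'); o=ctrl.get_obs(); print(o['ee_pos'].round(4),o['orientation'].round(3).tolist(),o['qpos'].round(2))
pickle.dump(f,open('w1.pkl','wb')); 
w=cloud(f);hsv=cv2.cvtColor(f['pixels'],cv2.COLOR_RGB2HSV);H,S,V=hsv[...,0].astype(int),hsv[...,1],hsv[...,2]
m=(H>6)&(H<17)&(S>100)&(V>100)&(w[...,2]>.05)&(w[...,2]<.1); q=w[m]
rc=cv2.minAreaRect((q[:,:2]*1000).astype(np.float32)); print('handle',rc,np.median(q[:,2]))
m=(abs(w[...,0]-.431)<.02)&(w[...,2]>.055)&(w[...,2]<.095)
for y in np.arange(-.12,.14,.02):
    s=w[m&(abs(w[...,1]-y)<.004)]; 
    if len(s)>5: print(y.round(3),np.median(s,0).round(4),(s[:,0].min()/2+s[:,0].max()/2).round(4),len(s))
im=f['pixels'].copy()
for P in([.431,-.0135,.079],[.431,-.0635,.079],[.431,.0365,.079],[.431,-.0135,.0]): 
    u,v=proj(f,P)[0]; cv2.circle(im,(int(u),int(v)),3,(0,0,255),1)
save('d.png',im)
E
```

```text
[ 0.4303 -0.0147  0.1704] [[0.0, -0.999, 0.032], [-0.0, 0.032, 0.999], [-1.0, -0.0, -0.0]] [-0.2   0.16 -0.49  0.92 -0.   -1.74]
handle ((434.02734375, -14.669548034667969), (97.15711975097656, 18.48689079284668), 88.45236206054688) 0.0776678227360998
-0.12 [ 0.4313 -0.1185  0.0701] 0.4315 115
-0.1 [ 0.4316 -0.0997  0.0692] 0.4325 126
-0.08 [ 0.432  -0.08    0.0694] 0.4324 112
-0.06 [ 0.4326 -0.0599  0.0765] 0.4324 254
-0.04 [ 0.4333 -0.0401  0.0776] 0.4331 251
-0.02 [ 0.4332 -0.0199  0.0776] 0.4334 227
0.0 [ 4.34e-01 -1.00e-04  7.76e-02] 0.434 211
0.02 [0.434  0.0199 0.0775] 0.4344 202
0.04 [0.4345 0.0395 0.0711] 0.4347 84
0.06 [0.4345 0.0598 0.0693] 0.4349 78
0.08 [0.4352 0.08   0.069 ] 0.4356 71
0.1 [0.4363 0.0997 0.0692] 0.4363 70
0.12 [0.4349 0.1172 0.0688] 0.4364 14
```

View pics/d.png

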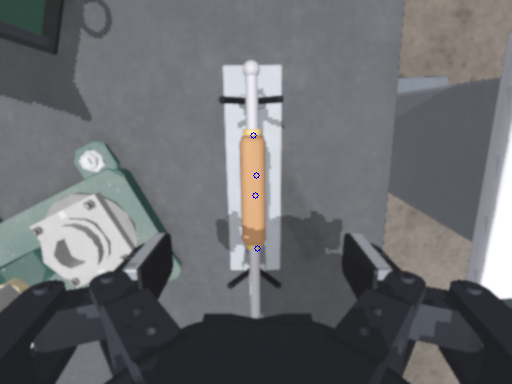

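Checks: the handle top measures 0.0777 m against 0.079 expected, the length is 97-100 mm and the axis yaw is 88.6°. I'll descend and grip.

Emit:
arm_command:
  steps:
    - [30,-2,1,-0.5,0,0,1]
    - [30,0,0,0,0,0,1]
    - [30,0,0,0,0,0,1]
    - [20,0,0,0,0,0,1]
    - [13,0,0,0,0,0,1]
  grip_force: 120

```text
t: 4.2
ee_pos: [0.4315, -0.0135, 0.046]
orientation: [[-0.002, -1.0, 0.023], [0.0, 0.023, 1.0], [-1.0, 0.002, 0.0]]
contact_force: [-0.4, -0.6, 0.6]
opening: 0.0852
```

Emit:
arm_command:
  steps:
    - [0,0,0,0,0,0,1]
    - [0,0,0,0,0,0,0.35]
    - [0,0,0,0,0,0,0.2]
    - [0,0,0,0,0,0,0.1]
    - [0,0,0,0,0,0,0.1]

```text
t: 4.7
ee_pos: [0.433, -0.0133, 0.0479]
orientation: [[0.001, -1.0, 0.021], [-0.0, 0.021, 1.0], [-1.0, -0.001, -0.0]]
contact_force: [0.4, 0.6, -0.5]
opening: 0.0281
```

Emit:
arm_command:
  steps:
    - [0,0,0,0,0,0,0]
    - [0,0,0,0,0,0,0]
    - [0,0,0,0,0,0,0]
    - [0,0,0,0,0,0,0]
    - [0,0,0,0,0,0,0]

```text
t: 5.2
ee_pos: [0.4341, -0.0134, 0.048]
orientation: [[0.003, -1.0, 0.021], [-0.0, 0.021, 1.0], [-1.0, -0.003, -0.0]]
contact_force: [4.5, 0.9, 4.8]
opening: 0.0203
```

```bash
python3 - <<'E'
from h import *
o=ctrl.get_obs();print(o['ee_pos'],o['contact_force'])
R=o['orientation']
p,R=plan([((.4335,-.0134,.33),R,8,None),((.36,-.15,.33),Rdown(178.8),5,None),((.36,-.15,.327),Rdown(70.9),13,107.9)],0)
print(p,R.round(3))
E
```

```text
[ 0.43407856 -0.01337198  0.04798291] [4.53992502 0.937193   4.77695948]
[[-35,0,0,0,0,0,0],[-36,0,0,0,0,0,0],[-35,0,0,0,0,0,0],[-35,0,0,0,0,0,0],[-35,0,0,0,0,0,0]]
[[-36,0,0,0,0,0,0],[-35,0,0,0,0,0,0],[-35,0,0,0,0,0,0],[0,14,-28,0,0,0,0],[0,14,-27,0,0,0.1,0]]
[[0,14,-28,0,0,0,0],[0,14,-28,0,0,0,0],[0,14,-27,0,0,0.1,0],[0,0,0,8.3,0,0,0],[0,0,0,8.3,0,0,0]]
[[1,0,0,8.3,0,0,0],[0,0,0,8.3,0,0,0],[0,0,0,8.3,0,0,0],[0,0,0,8.3,0,0,0],[1,0,0,8.3,0,0,0]]
[[0,0,0,8.3,0,0,0],[0,0,0,8.3,0,0,0],[0,0,0,8.3,0,0,0],[0,0,0,8.3,0,0,0],[1,0,0,8.3,0,0,0]]
[[0,0,0,8.3,0,0,0],[0,0,0,0,0,0,0],[0,0,0,0,0,0,0],[0,0,0,0,0,0,0],[0,0,0,0,0,0,0]]
[ 0.36039335 -0.14980823  0.32687897] [[-0.001  0.327  0.945]
 [-0.     0.945 -0.327]
 [-1.    -0.    -0.001]]
```

Emit:
arm_command:
  steps:
    - [-15,0,0,0,0,0,0]
    - [-35,0,0,0,0,0,0]
    - [-35,0,0,0,0,0,0]
    - [-40,0,0,0,0,0,0]
    - [-40,0,0,0,0,0,0]

```text
t: 5.7
ee_pos: [0.431, -0.013, 0.2132]
orientation: [[-0.003, -1.0, 0.021], [0.0, 0.021, 1.0], [-1.0, 0.003, 0.0]]
contact_force: [1.1, -1.4, -3.7]
opening: 0.0202
```

Emit:
arm_command:
  steps:
    - [-40,0,0,0,0,0,0]
    - [-40,0,0,0,0,0,0]
    - [-37,0,0,0,0,0,0]
    - [0,14,-28,0,0,0,0]
    - [0,14,-27,0,0,0,0]

```text
t: 6.2
ee_pos: [0.4027, -0.0678, 0.3296]
orientation: [[-0.0, -1.0, 0.019], [-0.0, 0.019, 1.0], [-1.0, 0.0, -0.0]]
contact_force: [0.6, -0.5, -2.5]
opening: 0.02
```

Emit:
arm_command:
  steps:
    - [0,14,-28,0,0,0,0]
    - [0,14,-28,0,0,0,0]
    - [0,14,-27,0,0,0,0]
    - [0,0,0,8.3,0,0,0]
    - [0,0,0,8.3,0,0,0]

```text
t: 6.7
ee_pos: [0.3582, -0.15, 0.3286]
orientation: [[-0.002, -0.95, 0.313], [0.001, 0.313, 0.95], [-1.0, 0.003, 0.0]]
contact_force: [0.1, -0.2, -1.7]
opening: 0.0204
```

Emit:
arm_command:
  steps:
    - [1,0,0,8.3,0,0,0]
    - [0,0,0,8.3,0,0,0]
    - [0,0,0,8.3,0,0,0]
    - [0,0,0,8.3,0,0,0]
    - [1,0,0,8.3,0,0,0]

```text
t: 7.2
ee_pos: [0.3587, -0.1492, 0.3266]
orientation: [[-0.002, -0.505, 0.863], [0.001, 0.863, 0.505], [-1.0, 0.002, -0.001]]
contact_force: [-0.3, 1.0, -1.4]
opening: 0.0203
```

Emit:
arm_command:
  steps:
    - [0,0,0,8.3,0,0,0]
    - [0,0,0,8.3,0,0,0]
    - [0,0,0,8.3,0,0,0]
    - [0,0,0,8.3,0,0,0]
    - [1,0,0,8.3,0,0,0]

```text
t: 7.7
ee_pos: [0.3587, -0.1492, 0.3256]
orientation: [[-0.002, 0.193, 0.981], [0.001, 0.981, -0.193], [-1.0, 0.001, -0.002]]
contact_force: [-0.4, -0.5, -1.4]
opening: 0.0202
```

Emit:
arm_command:
  steps:
    - [0,0,0,8.3,0,0,0]
    - [0,0,0,0,0,0,0]
    - [0,0,0,0,0,0,0]
    - [0,0,0,0,0,0,0]
    - [0,0,0,0,0,0,0]

```text
t: 8.2
ee_pos: [0.3595, -0.1496, 0.3262]
orientation: [[-0.0, 0.325, 0.946], [0.0, 0.946, -0.325], [-1.0, 0.0, -0.0]]
contact_force: [0.8, 0.4, -2.2]
opening: 0.02
```

```bash
python3 - <<'E'
from h import *
fs={n:grab(n) for n in('scene','top','wrist')}; pickle.dump(fs,open('f1.pkl','wb'))
o=ctrl.get_obs(); print(o['t'],o['ee_pos'].round(4),o['orientation'].round(3).tolist(),o['qpos'].round(2),o['contact_force'],o['opening'])
a=fs['top']['pixels'][110:290,150:390]; b=fs['scene']['pixels'][100:280,150:390]
save('e.png',np.hstack([cv2.resize(fs['wrist']['pixels'],(400,300)),cv2.resize(a,(400,300))]))
save('e.png',np.vstack([cv2.imread('pics/e.png')[...,::-1],np.hstack([cv2.resize(b,(400,300)),np.zeros((300,400,3),np.uint8)])]))
E
```

```text
8.35 [ 0.3596 -0.1497  0.3263] [[-0.0, 0.326, 0.945], [0.0, 0.945, -0.326], [-1.0, 0.0, -0.0]] [-0.58 -0.01 -0.26  1.32 -0.   -0.25] [-0.65870094 -0.14823713 -1.38545836] 0.019973211850950277
```

View pics/e.png

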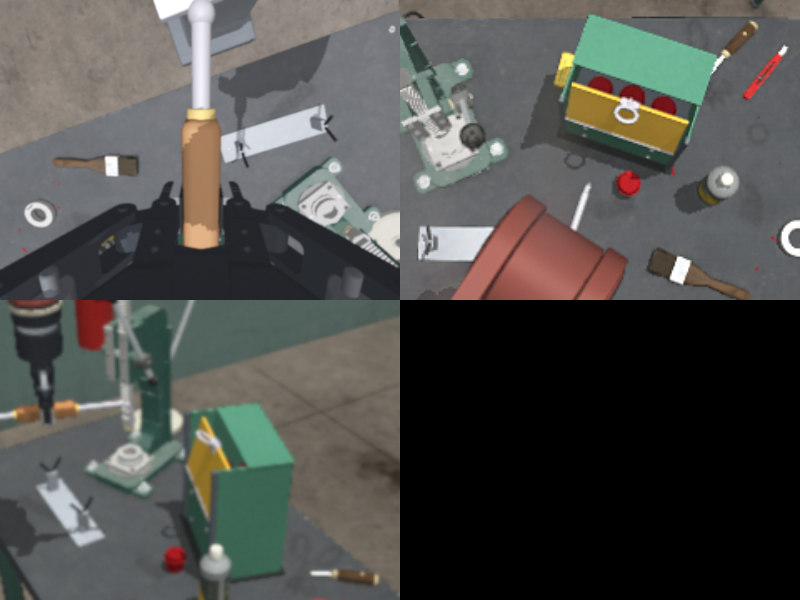

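```bash
python3 - <<'E'
from h import *
f0=pickle.load(open('f0.pkl','rb')); f1=pickle.load(open('f1.pkl','rb'))
R=[]
for n in('top','scene'):
    f=f1[n];w=cloud(f)
    def ray(uv):
        nr=cv2.undistortPoints(np.array([[uv]],float),K(f),D(f)).reshape(2);d=f['extrinsics'][:3,:3]@np.r_[nr,1];return f['extrinsics'][:3,3],d/np.linalg.norm(d)
    s=(f0[n]['pixels'].astype(float)+f['pixels'])/2; hsv=cv2.cvtColor(s.astype(np.uint8),cv2.COLOR_RGB2HSV); S=hsv[...,1].astype(int);V=hsv[...,2]
    x0,y0,x1,y1=(272,164,300,190) if n=='top' else (260,172,288,198)
    k=8; big=cv2.resize(s[y0:y1,x0:x1].astype(np.uint8),None,fx=k,fy=k,interpolation=cv2.INTER_LINEAR); hb=cv2.cvtColor(big,cv2.COLOR_RGB2HSV)
    white=((hb[...,1]<90)&(hb[...,2]>100)).astype(np.uint8)
    cs,hi=cv2.findContours(white,cv2.RETR_CCOMP,cv2.CHAIN_APPROX_NONE)
    for c,h in zip(cs,hi[0]):
        if cv2.contourArea(c)>400:
            M=cv2.moments(c); uv=((M['m10']/M['m00']+.5)/k-.5+x0,(M['m01']/M['m00']+.5)/k-.5+y0)
            o,d=ray(uv); print(n,'hole' if h[3]>=0 else 'outer',np.round(uv,2),cv2.contourArea(c)/64,'z.2654:',(o+d*(.2654-o[2])/d[2]).round(4),[round(v/8,1) for v in cv2.boundingRect(c)])
            if h[3]>=0: R.append((o,d))
    # rod end
    m=(w[...,2]>.325)&(w[...,2]<.37)&(abs(w[...,0]-.48)<.05)&(abs(w[...,1]+.19)<.05)
    q=w[m]; ax=np.array([.945,-.327]); t=(q[:,:2]-[.3596,-.1497])@ax; l=(q[:,:2]-[.3596,-.1497])@[.327,.945]
    print(n,'rod n',m.sum(),'z',np.median(q[:,2]),'t',np.percentile(t,[1,99]).round(4) if len(t) else 0)
    for a in np.arange(.06,.16,.015):
        s_=abs(t-a)<.008
        if s_.sum()>2: print(a.round(3),'lat',np.median(l[s_]).round(4),'z',np.median(q[s_,2]).round(4),s_.sum())
    m=(w[...,2]>.28)&(w[...,2]<.325)&(abs(w[...,0]-.497)<.025)&(abs(w[...,1]+.197)<.025); q=w[m]
    if m.sum(): print('shank',m.sum(),np.median(q,0).round(4),q[:,2].min().round(4))
if len(R)==2:
    A=[np.eye(3)-np.outer(d,d) for o,d in R]; P=np.linalg.solve(sum(A),sum(a@o for a,(o,d) in zip(A,R))); print('hole tri',P.round(4),[np.linalg.norm(a@(P-o)).round(4) for a,(o,d) in zip(A,R)])
E
```

```text
top outer [285.93 176.09] 192.484375 z.2654: [ 0.6156 -0.2565  0.2654] [6.0, 4.1, 16.5, 16.4]
top hole [285.32 178.08] 38.2734375 z.2654: [ 0.6106 -0.2549  0.2654] [9.1, 11.2, 9.6, 6.2]
top rod n 122 z 0.3454278712478147 t [0.0762 0.1432]
0.075 lat 0.0003 z 0.3459 15
0.09 lat 0.0007 z 0.347 30
0.105 lat 0.0009 z 0.3459 32
0.12 lat 0.0012 z 0.3464 31
0.135 lat 0.0011 z 0.3434 20
scene outer [260.13 191.59] 7.421875 z.2654: [ 0.5531 -0.2789  0.2654] [0.0, 16.6, 1.5, 7.0]
scene outer [273.96 182.81] 146.640625 z.2654: [ 0.6136 -0.2607  0.2654] [2.0, 0.0, 24.4, 26.0]
scene rod n 81 z 0.34428109355960235 t [0.0761 0.1452]
0.075 lat -0.0048 z 0.3454 9
0.09 lat -0.0043 z 0.3457 20
0.105 lat -0.005 z 0.3454 14
0.12 lat -0.003 z 0.3458 13
0.135 lat -0.0013 z 0.3399 24
0.15 lat -0.0024 z 0.3315 6
shank 25 [ 0.4925 -0.1974  0.3119] 0.2974
```

Emit:
arm_command:
  steps:
    - [0,-4,26,0,0,0,0]
    - [0,-4,30,0,0,0,0]
    - [0,-4,30,0,0,0,0]
    - [0,-4,27,0,0,0,0]
    - [0,-2,14,0,0,0,0]

```text
t: 8.85
ee_pos: [0.4754, -0.2092, 0.3257]
orientation: [[-0.0, 0.327, 0.945], [0.0, 0.945, -0.327], [-1.0, 0.0, -0.0]]
contact_force: [-0.4, 0.6, -2.2]
opening: 0.0204
```

Emit:
arm_command:
  steps:
    - [0,0,0,0,0,0,0]
    - [0,0,0,0,0,0,0]
    - [0,0,0,0,0,0,0]
    - [0,0,0,0,0,0,0]
    - [0,0,0,0,0,0,0]

```text
t: 9.35
ee_pos: [0.4734, -0.208, 0.3267]
orientation: [[0.0, 0.327, 0.945], [-0.0, 0.945, -0.327], [-1.0, -0.0, 0.0]]
contact_force: [-0.3, -0.2, -2.3]
opening: 0.0201
```

```bash
cat >> h.py <<'E'
AX=np.array([.945,-.327]); LA=np.array([.327,.945]); HG=np.array([.602,-.251])
def tip(o):
    p=o['ee_pos']; return np.r_[p[:2]+.1445*AX+.001*LA,p[2]-.032]
def eye(j):
    a=j-.104; return np.r_[HG-.1257*np.sin(a)*AX,.14+.1257*np.cos(a)]
E
python3 - <<'E'
from h import *
fs={n:grab(n) for n in('scene','top')}; o=ctrl.get_obs(); print(o['t'],o['ee_pos'].round(4),o['orientation'].round(3).tolist(),o['contact_force'],'tip',tip(o).round(4),'eye',eye(.03).round(4))
a=fs['top']['pixels'][140:215,235:335]; b=fs['scene']['pixels'][140:215,220:320]
save('g.png',np.hstack([cv2.resize(x,(400,300),interpolation=cv2.INTER_CUBIC) for x in(a,b)]))
for n in fs: print(n,'tip',proj(fs[n],tip(o)),'rodend',proj(fs[n],tip(o)+[0,0,.055]),'eye',proj(fs[n],eye(.03)))
E
```

```text
9.45 [ 0.4735 -0.2082  0.3266] [[0.0, 0.327, 0.945], [-0.0, 0.945, -0.327], [-1.0, -0.0, 0.0]] [-0.45977022  0.52032573 -2.28755939] tip [ 0.6104 -0.2545  0.2946] eye [ 0.6108 -0.254   0.2654]
scene tip [[272.18526436 173.86009704]] rodend [[272.71021319 157.67361068]] eye [[271.93704928 182.04934556]]
top tip [[285.93469909 175.55625106]] rodend [[287.50222546 170.35060977]] eye [[284.98890618 177.99297813]]
```

View pics/g.png

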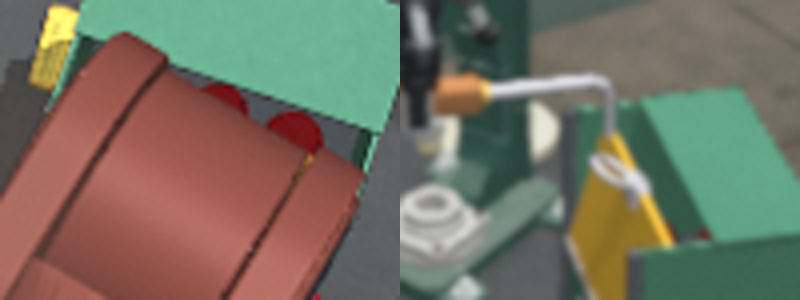

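Left: the arm hides the eye from the top camera. Right: the tip at crop (608,135) and the ring centre at (607,168) match the projected tip and eye within 1 px. I'll descend in steps.

Emit:
arm_command:
  steps:
    - [5,0,0,0,0,0,0]
    - [5,0,0,0,0,0,0]
    - [5,0,0,0,0,0,0]
    - [3,0,0,0,0,0,0]
    - [2,0,0,0,0,0,0]

```text
t: 9.95
ee_pos: [0.4736, -0.2082, 0.3058]
orientation: [[-0.001, 0.327, 0.945], [0.0, 0.945, -0.327], [-1.0, 0.0, -0.001]]
contact_force: [-0.2, -0.3, -1.9]
opening: 0.0204
```

Emit:
arm_command:
  steps:
    - [2,0,0,0,0,0,0]
    - [2,0,0,0,0,0,0]
    - [2,0,0,0,0,0,0]
    - [2,0,0,0,0,0,0]
    - [0,0,0,0,0,0,0]

```text
t: 10.45
ee_pos: [0.4737, -0.2082, 0.2981]
orientation: [[-0.0, 0.327, 0.945], [0.0, 0.945, -0.327], [-1.0, 0.0, -0.0]]
contact_force: [-0.2, 0.0, -2.0]
opening: 0.02
```

Emit:
arm_command:
  steps:
    - [2,0,0,0,0,0,0]
    - [2,0,0,0,0,0,0]
    - [2,0,0,0,0,0,0]
    - [2,0,0,0,0,0,0]
    - [2,0,0,0,0,0,0]

```text
t: 10.95
ee_pos: [0.4737, -0.2083, 0.2881]
orientation: [[-0.0, 0.327, 0.945], [0.0, 0.945, -0.327], [-1.0, 0.0, -0.0]]
contact_force: [-1.1, 0.3, -1.5]
opening: 0.0206
```

Emit:
arm_command:
  steps:
    - [2,0,0,0,0,0,0]
    - [2,0,0,0,0,0,0]
    - [2,0,0,0,0,0,0]
    - [2,0,0,0,0,0,0]
    - [0,0,0,0,0,0,0]

```text
t: 11.45
ee_pos: [0.4736, -0.2082, 0.28]
orientation: [[-0.0, 0.327, 0.945], [0.0, 0.945, -0.327], [-1.0, 0.0, -0.0]]
contact_force: [-0.3, 1.0, -1.9]
opening: 0.0202
```

```bash
python3 - <<'E'
from h import *
f=grab('scene'); b=f['pixels'][140:215,220:320]; save('i.png',cv2.resize(b,(600,450),interpolation=cv2.INTER_CUBIC)); o=ctrl.get_obs(); print(o['ee_pos'],o['contact_force'],tip(o))
E
```

```text
[ 0.4736798  -0.20825457  0.28018554] [-0.04387342 -0.24430698 -1.92846642] [ 0.6105593  -0.25456107  0.24818554]
```

View pics/i.png

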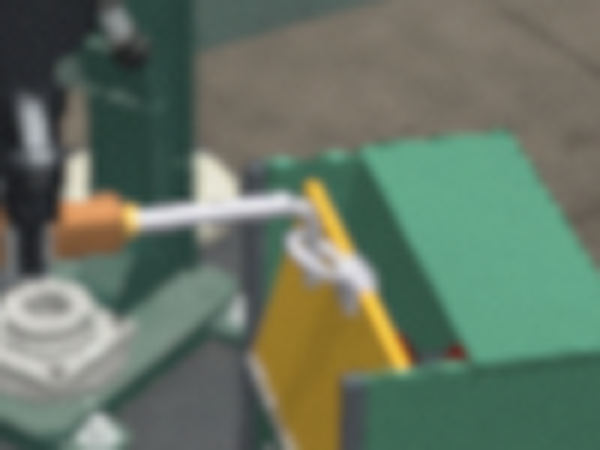

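The shank is through the ring: it passes behind the front bar at about (320,250), with no contact force. Next I plan the swing.

```bash
python3 - <<'E'
from h import *
js=np.linspace(.03,1.11,31); o=ctrl.get_obs()
pts=[]
t0=o['ee_pos']; e0=eye(.03)
pts=[(t0-np.r_[AX*.004,0],o['orientation'],3,None),(t0-np.r_[AX*.007,0],o['orientation'],2,None)]
pts+=[(t0+eye(j)-e0-np.r_[AX*.007,0],Rdown(70.9),1,None) for j in js[1:]]
plan(pts,0,da=0)
for j in(1.11,1.2): print(j,((eye(j)-e0)@np.r_[AX,0]).round(4),(eye(j)-e0)[2].round(4))
E
```

```text
[[0,0,-1,0,0,0,0],[0,0,-2,0,0,0,0],[0,0,-1,0,0,0,0],[0,0,-1,0,0,0,0],[0,0,-2,0,0,0,0]]
[[0,0,-5,0,0,0,0],[0,0,-4,0,0,0,0],[0,0,-5,0,0,0,0],[0,0,-4,0,0,0,0],[0,0,-5,0,0,0,0]]
[[1,0,-4,0,0,0,0],[1,0,-5,0,0,0,0],[1,0,-4,0,0,0,0],[1,0,-4,0,0,0,0],[1,0,-5,0,0,0,0]]
[[1,0,-4,0,0,0,0],[2,0,-4,0,0,0,0],[1,0,-5,0,0,0,0],[2,0,-4,0,0,0,0],[2,0,-4,0,0,0,0]]
[[2,0,-4,0,0,0,0],[2,0,-4,0,0,0,0],[3,0,-4,0,0,0,0],[2,0,-3,0,0,0,0],[3,0,-4,0,0,0,0]]
[[3,0,-4,0,0,0,0],[3,0,-3,0,0,0,0],[3,0,-3,0,0,0,0],[3,0,-4,0,0,0,0],[3,0,-3,0,0,0,0]]
[[4,0,-3,0,0,0,0],[3,0,-3,0,0,0,0],[4,0,-2,0,0,0,0],[3,0,-3,0,0,0,0],[4,0,-2,0,0,0,0]]
1.11 -0.1155 -0.0581
1.2 -0.1211 -0.0679
```

Emit:
arm_command:
  steps:
    - [0,0,-1,0,0,0,0]
    - [0,0,-2,0,0,0,0]
    - [0,0,-1,0,0,0,0]
    - [0,0,-1,0,0,0,0]
    - [0,0,-2,0,0,0,0]

```text
t: 12.0
ee_pos: [0.4674, -0.2061, 0.2804]
orientation: [[0.001, 0.327, 0.945], [-0.0, 0.945, -0.327], [-1.0, 0.0, 0.001]]
contact_force: [3.2, -0.8, -2.5]
opening: 0.0204
```

Emit:
arm_command:
  steps:
    - [0,0,-5,0,0,0,0]
    - [0,0,-4,0,0,0,0]
    - [0,0,-5,0,0,0,0]
    - [0,0,-4,0,0,0,0]
    - [0,0,-5,0,0,0,0]

```text
t: 12.5
ee_pos: [0.4451, -0.1983, 0.2803]
orientation: [[0.0, 0.327, 0.945], [-0.0, 0.945, -0.327], [-1.0, 0.0, 0.0]]
contact_force: [4.0, -0.6, -3.9]
opening: 0.0199
```

Emit:
arm_command:
  steps:
    - [1,0,-4,0,0,0,0]
    - [1,0,-5,0,0,0,0]
    - [1,0,-4,0,0,0,0]
    - [1,0,-4,0,0,0,0]
    - [1,0,-5,0,0,0,0]

```text
t: 13.0
ee_pos: [0.4244, -0.1912, 0.2752]
orientation: [[0.0, 0.327, 0.945], [-0.0, 0.945, -0.327], [-1.0, 0.0, 0.0]]
contact_force: [3.2, -1.6, -4.3]
opening: 0.0205
```

Emit:
arm_command:
  steps:
    - [1,0,-4,0,0,0,0]
    - [2,0,-4,0,0,0,0]
    - [1,0,-5,0,0,0,0]
    - [2,0,-4,0,0,0,0]
    - [2,0,-4,0,0,0,0]

```text
t: 13.5
ee_pos: [0.4045, -0.1843, 0.2672]
orientation: [[0.0, 0.327, 0.945], [-0.0, 0.945, -0.327], [-1.0, 0.0, 0.0]]
contact_force: [4.9, -0.4, -3.6]
opening: 0.0202
```

Emit:
arm_command:
  steps:
    - [2,0,-4,0,0,0,0]
    - [2,0,-4,0,0,0,0]
    - [3,0,-4,0,0,0,0]
    - [2,0,-3,0,0,0,0]
    - [3,0,-4,0,0,0,0]

```text
t: 14.0
ee_pos: [0.3869, -0.1782, 0.2552]
orientation: [[0.001, 0.327, 0.945], [-0.0, 0.945, -0.327], [-1.0, 0.0, 0.001]]
contact_force: [6.5, -1.4, -4.3]
opening: 0.0204
```

Emit:
arm_command:
  steps:
    - [3,0,-4,0,0,0,0]
    - [3,0,-3,0,0,0,0]
    - [3,0,-3,0,0,0,0]
    - [3,0,-4,0,0,0,0]
    - [3,0,-3,0,0,0,0]

```text
t: 14.5
ee_pos: [0.3715, -0.1729, 0.2403]
orientation: [[0.002, 0.327, 0.945], [-0.001, 0.945, -0.327], [-1.0, 0.0, 0.002]]
contact_force: [10.6, -3.2, -6.4]
opening: 0.0201
```

```bash
python3 - <<'E'
from h import *
fs={n:grab(n) for n in('scene','top')}; o=ctrl.get_obs()
a=fs['scene']['pixels'][150:240,200:320]; save('k.png',cv2.resize(a,(640,480),interpolation=cv2.INTER_CUBIC)); print(o['ee_pos'],o['contact_force'],'tip',tip(o),'eye.95',eye(.95),proj(fs['scene'],eye(.95)),proj(fs['scene'],tip(o)))
E
```

```text
[ 0.37077225 -0.17256004  0.24003323] [ 5.80678439 -0.1454729  -4.21941475] tip [ 0.50765175 -0.21886654  0.20803323] eye.95 [ 0.51307233 -0.2202282   0.22333696] [[238.32730321 197.70238423]] [[236.63605103 202.15847346]]
```

View pics/k.png

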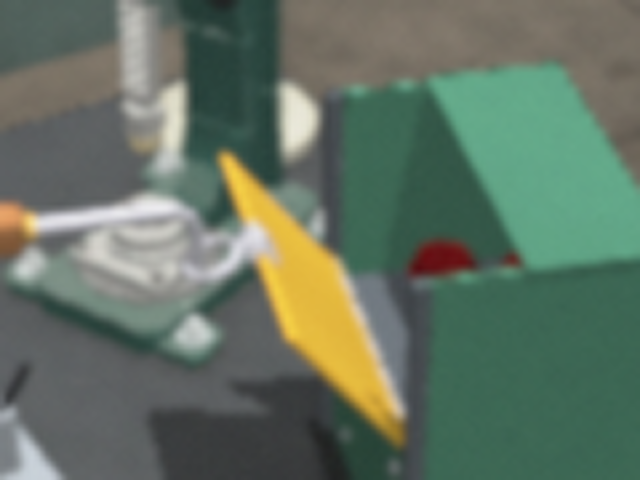

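The hatch is at roughly 0.95 rad with the hook still in the ring at about (200,255). I'll go on more slowly.

Emit:
arm_command:
  steps:
    - [2,0,-1,0,0,0,0]
    - [2,0,-2,0,0,0,0]
    - [2,0,-1,0,0,0,0]
    - [2,0,-2,0,0,0,0]
    - [2,0,-1,0,0,0,0]

```text
t: 15.1
ee_pos: [0.3647, -0.1706, 0.2303]
orientation: [[0.002, 0.327, 0.945], [-0.001, 0.945, -0.327], [-1.0, -0.0, 0.002]]
contact_force: [7.4, -1.5, -4.1]
opening: 0.0203
```

```bash
python3 - <<'E'
from h import *
o=ctrl.get_obs(); t=tip(o); print(o['ee_pos'],o['contact_force'])
d=t-np.r_[HG,.14]; print('tip bin x,z',(d[:2]@AX).round(4),d[2].round(4))
for j in(1.,1.05,1.1,1.15,1.2): e=eye(j)-np.r_[HG,.14]; print(j,(e[:2]@AX).round(4),e[2].round(4))
E
```

```text
[ 0.36473105 -0.17056721  0.23030771] [ 7.41043968 -1.45949538 -4.11085878]
tip bin x,z -0.106 0.0583
1.0 -0.0981 0.0785
1.05 -0.1019 0.0735
1.1 -0.1055 0.0683
1.15 -0.1088 0.063
1.2 -0.1118 0.0575
```

Emit:
arm_command:
  steps:
    - [2,0,-1,0,0,0,0]
    - [1,0,-1,0,0,0,0]
    - [2,0,-1,0,0,0,0]
    - [1,0,-1,0,0,0,0]
    - [2,0,-1,0,0,0,0]

```text
t: 15.6
ee_pos: [0.3608, -0.1693, 0.2226]
orientation: [[0.003, 0.327, 0.945], [-0.001, 0.945, -0.327], [-1.0, 0.0, 0.003]]
contact_force: [11.1, -2.7, -5.6]
opening: 0.0203
```

Emit:
arm_command:
  steps:
    - [2,0,-1,0,0,0,0]
    - [1,0,-1,0,0,0,0]
    - [2,0,-1,0,0,0,0]
    - [1,0,-1,0,0,0,0]
    - [2,0,-1,0,0,0,0]

```text
t: 16.1
ee_pos: [0.3575, -0.1682, 0.215]
orientation: [[0.006, 0.327, 0.945], [-0.002, 0.945, -0.327], [-1.0, 0.0, 0.006]]
contact_force: [16.0, -3.1, -7.8]
opening: 0.0205
```

```bash
python3 - <<'E'
from h import *
fs={n:grab(n) for n in('scene','top')}; o=ctrl.get_obs(); t=tip(o); d=t-np.r_[HG,.14]; print(o['ee_pos'],o['contact_force'],'tip',(d[:2]@AX).round(4),d[2].round(4))
for n in fs:
    f=fs[n]; w=cloud(f);hsv=cv2.cvtColor(f['pixels'],cv2.COLOR_RGB2HSV);H,S,V=hsv[...,0].astype(int),hsv[...,1],hsv[...,2]
    m=(H>19)&(H<32)&(S>110)&(w[...,2]>.14)&(w[...,2]<.26)&(w[...,1]<-.1)&(w[...,1]>-.36)&(w[...,0]>.45)&(w[...,0]<.65)
    m=cv2.erode(m.astype(np.uint8),np.ones((2,2)))>0; q=w[m]
    if len(q)<30: print(n,len(q)); continue
    for _ in range(5):
        c=q.mean(0); nn=np.linalg.svd(q-c)[2][2]; r=(q-c)@nn; q=q[abs(r)<2.2*r.std()]
    b=np.array([nn[:2]@AX,nn[:2]@LA,nn[2]]); b*=np.sign(b[2]); print(n,b.round(3),len(q),r.std(),'flap',.3+np.arctan2(b[0],b[2]) ,.3+np.pi/2-np.arctan2(b[2],-b[0]),.3+np.pi/2-np.arctan2(b[2],b[0]))
a=fs['scene']['pixels'][150:240,200:320]; save('l.png',cv2.resize(a,(640,480),interpolation=cv2.INTER_CUBIC))
E
```

```text
[ 0.35738431 -0.16822125  0.21486728] [16.78989668 -4.19963356 -7.96363221] tip -0.1137 0.0429
scene [0.637 0.    0.771] 647 0.0008873421971754832 flap 0.9903978354007414 -0.39039783540074136 0.9903978354007414
top [ 0.638 -0.005  0.77 ] 1666 0.0014869519870573844 flap 0.9920439133693462 -0.3920439133693463 0.992043913369346
```

View pics/l.png

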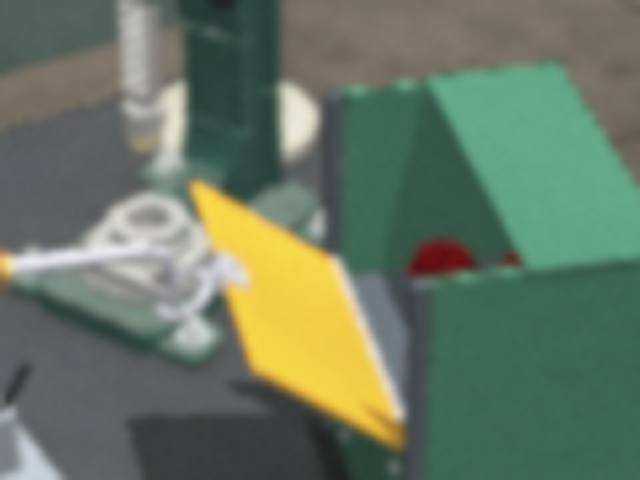

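Both cameras give 1.18 rad for the inner-face normal (0.637, 0.77), so the hatch is on or very near its stop. The net pull is about 18 N after taking off the pole's weight. I'll ease 1 mm and hold.

Emit:
arm_command:
  steps:
    - [0,0,1,0,0,0,0]
    - [0,0,0,0,0,0,0]
    - [0,0,0,0,0,0,0]
    - [0,0,0,0,0,0,0]
    - [0,0,0,0,0,0,0]

```text
t: 16.7
ee_pos: [0.3574, -0.1682, 0.2148]
orientation: [[0.004, 0.327, 0.945], [-0.001, 0.945, -0.327], [-1.0, -0.0, 0.004]]
contact_force: [10.8, -2.8, -6.3]
opening: 0.02
```

The ring drags the pole down with about 4 N, so friction is holding the hatch up and it may not be fully bedded. I'll move the hook down relative to the ring so that friction helps instead.

Emit:
arm_command:
  steps:
    - [1,0,0,0,0,0,0]
    - [1,0,0,0,0,0,0]
    - [1,0,0,0,0,0,0]
    - [1,0,0,0,0,0,0]
    - [0,0,0,0,0,0,0]

```text
t: 17.2
ee_pos: [0.3568, -0.168, 0.2109]
orientation: [[0.003, 0.327, 0.945], [-0.001, 0.945, -0.327], [-1.0, -0.0, 0.003]]
contact_force: [6.4, -1.9, -1.1]
opening: 0.0204
```

```bash
cat >> h.py <<'E'
def flap(fs):
    for n in fs:
        f=fs[n]; w=cloud(f);hsv=cv2.cvtColor(f['pixels'],cv2.COLOR_RGB2HSV);H,S,V=hsv[...,0].astype(int),hsv[...,1],hsv[...,2]
        m=(H>19)&(H<32)&(S>110)&(w[...,2]>.14)&(w[...,2]<.26)&(w[...,1]<-.1)&(w[...,1]>-.36)&(w[...,0]>.45)&(w[...,0]<.65)
        m=cv2.erode(m.astype(np.uint8),np.ones((2,2)))>0; q=w[m]
        for _ in range(5):
            c=q.mean(0); nn=np.linalg.svd(q-c)[2][2]; r=(q-c)@nn; q=q[abs(r)<2.2*r.std()]
        b=np.array([nn[:2]@AX,nn[2]]); b*=np.sign(b[1]); print(n,len(q),r.std().round(4),'flap',(.3+np.arctan2(b[1],b[0])).round(3))
E
python3 - <<'E'
from h import *
fs={n:grab(n) for n in('scene','top')}; flap(fs); o=ctrl.get_obs();t=tip(o); d=t-np.r_[HG,.14]; print(o['ee_pos'],o['contact_force'],'tip',(d[:2]@AX).round(4),d[2].round(4))
E
```

```text
scene 653 0.0008 flap 1.2
top 1694 0.0015 flap 1.198
[ 0.35679601 -0.16800068  0.21088494] [ 6.67147426 -1.60010902 -1.1794823 ] tip -0.1144 0.0389
```

The flap estimate went up by 0.02 rad to 1.20 on both cameras, so it had not been fully down before. Now the firm pull.

Emit:
arm_command:
  steps:
    - [0.5,0,-0.5,0,0,0,0]
    - [0,0,-0.5,0,0,0,0]
    - [0,0,0,0,0,0,0]
    - [0,0,0,0,0,0,0]
    - [0,0,0,0,0,0,0]

```text
t: 17.8
ee_pos: [0.3566, -0.168, 0.2106]
orientation: [[0.004, 0.327, 0.945], [-0.002, 0.945, -0.327], [-1.0, -0.0, 0.005]]
contact_force: [9.7, -2.3, -1.5]
opening: 0.0207
```

Emit:
arm_command:
  steps:
    - [0,0,-0.5,0,0,0,0]
    - [0,0,-0.5,0,0,0,0]
    - [0,0,0,0,0,0,0]
    - [0,0,0,0,0,0,0]
    - [0,0,0,0,0,0,0]

```text
t: 18.3
ee_pos: [0.3565, -0.168, 0.2108]
orientation: [[0.006, 0.327, 0.945], [-0.002, 0.945, -0.327], [-1.0, -0.0, 0.007]]
contact_force: [13.9, -3.6, -3.9]
opening: 0.0201
```

Emit:
arm_command:
  steps:
    - [0.2,0,-0.2,0,0,0,0]
    - [0,0,0,0,0,0,0]
    - [0,0,0,0,0,0,0]
    - [0,0,0,0,0,0,0]
    - [0,0,0,0,0,0,0]

```text
t: 18.8
ee_pos: [0.3565, -0.168, 0.2106]
orientation: [[0.006, 0.327, 0.945], [-0.003, 0.945, -0.327], [-1.0, -0.0, 0.007]]
contact_force: [14.2, -3.2, -3.8]
opening: 0.0203
```

Emit:
arm_command:
  steps:
    - [0,0,0,0,0,0,0]
    - [0,0,0,0,0,0,0]
    - [0,0,0,0,0,0,0]
    - [0,0,0,0,0,0,0]
    - [0,0,0,0,0,0,0]

```text
t: 19.3
ee_pos: [0.3565, -0.168, 0.2107]
orientation: [[0.006, 0.327, 0.945], [-0.003, 0.945, -0.327], [-1.0, -0.0, 0.007]]
contact_force: [13.6, -3.9, -4.0]
opening: 0.0199
```

Emit:
arm_command:
  steps:
    - [0,0,0,0,0,0,0]
    - [0,0,0,0,0,0,0]
    - [0,0,0,0,0,0,0]
    - [0,0,0,0,0,0,0]
    - [0,0,0,0,0,0,0]

```text
t: 19.8
ee_pos: [0.3565, -0.168, 0.2107]
orientation: [[0.006, 0.327, 0.945], [-0.003, 0.945, -0.327], [-1.0, -0.0, 0.007]]
contact_force: [13.9, -3.6, -4.5]
opening: 0.0206
```

```bash
python3 - <<'E'
from h import *
fs={n:grab(n) for n in('scene','top')}; pickle.dump(fs,open('f2.pkl','wb')); flap(fs); o=ctrl.get_obs();t=tip(o); d=t-np.r_[HG,.14]; print(o['t'],o['ee_pos'],o['contact_force'],'tip',(d[:2]@AX).round(4),d[2].round(4))
a=fs['scene']['pixels'][150:240,180:300]; save('m.png',cv2.resize(a,(640,480),interpolation=cv2.INTER_CUBIC)); print(proj(fs['scene'],[t,eye(1.2),t+[0,0,.05]]))
E
```

```text
scene 667 0.0009 flap 1.199
top 1712 0.0015 flap 1.195
19.9 [ 0.35646949 -0.16803373  0.21064064] [13.93669228 -3.99442145 -4.69399676] tip -0.1147 0.0386
[[232.02763488 210.65303791]
 [232.75145794 205.3898912 ]
 [231.61037675 197.24585678]]
```

View pics/m.png

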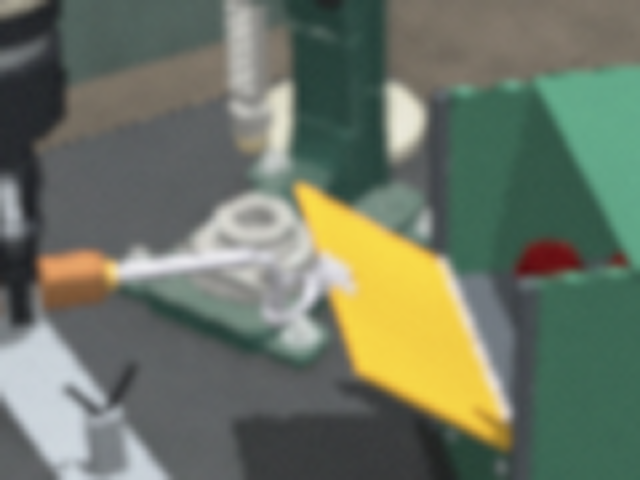

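The hold lasted about 1.6 s at roughly 15 N net, with the flap at 1.195-1.20. Now I unload, centre the shank in the hole and lift it out.

Emit:
arm_command:
  steps:
    - [0,0,1,0,0,0,0]
    - [0,0,2,0,0,0,0]
    - [0,0,2,0,0,0,0]
    - [0,0,2,0,0,0,0]
    - [0,0,0,0,0,0,0]

```text
t: 20.4
ee_pos: [0.3596, -0.1687, 0.2092]
orientation: [[-0.001, 0.327, 0.945], [0.001, 0.945, -0.327], [-1.0, 0.0, -0.002]]
contact_force: [0.2, -0.2, -2.4]
opening: 0.0203
```

Emit:
arm_command:
  steps:
    - [-1,0,0,0,0,0,0]
    - [-1,0,0,0,0,0,0]
    - [-1,0,0,0,0,0,0]
    - [-1,0,0,0,0,0,0]
    - [-1,0,0,0,0,0,0]

```text
t: 20.9
ee_pos: [0.3601, -0.1689, 0.2147]
orientation: [[-0.0, 0.327, 0.945], [-0.0, 0.945, -0.327], [-1.0, -0.0, -0.0]]
contact_force: [-0.4, 0.6, -2.0]
opening: 0.0205
```

Emit:
arm_command:
  steps:
    - [-3,0,0,0,0,0,0]
    - [-3,0,0,0,0,0,0]
    - [-3,0,0,0,0,0,0]
    - [-3,0,0,0,0,0,0]
    - [-3,0,0,0,0,0,0]

```text
t: 21.4
ee_pos: [0.3602, -0.169, 0.2299]
orientation: [[0.0, 0.327, 0.945], [-0.0, 0.945, -0.327], [-1.0, -0.0, 0.0]]
contact_force: [-0.6, 1.4, -2.2]
opening: 0.0203
```

Emit:
arm_command:
  steps:
    - [-4,0,0,0,0,0,0]
    - [-4,0,0,0,0,0,0]
    - [-4,0,0,0,0,0,0]
    - [-4,0,0,0,0,0,0]
    - [-4,0,0,0,0,0,0]

```text
t: 21.9
ee_pos: [0.3602, -0.1689, 0.25]
orientation: [[-0.0, 0.327, 0.945], [-0.0, 0.945, -0.327], [-1.0, -0.0, -0.0]]
contact_force: [0.2, -0.5, -2.1]
opening: 0.0208
```

Emit:
arm_command:
  steps:
    - [-8,0,0,0,0,0,0]
    - [-14,0,0,0,0,0,0]
    - [-20,0,0,0,0,0,0]
    - [-18,0,0,0,0,0,0]
    - [0,0,0,0,0,0,0]

```text
t: 22.4
ee_pos: [0.3612, -0.1696, 0.3118]
orientation: [[0.003, 0.327, 0.945], [-0.002, 0.945, -0.327], [-1.0, -0.001, 0.004]]
contact_force: [-0.7, 0.1, -2.8]
opening: 0.0202
```

```bash
python3 - <<'E'
from h import *
fs={n:grab(n) for n in('scene','top','wrist')}; pickle.dump(fs,open('f3.pkl','wb')); flap({k:fs[k] for k in('scene','top')}); o=ctrl.get_obs(); print(o['t'],o['ee_pos'],o['contact_force'],o['orientation'].round(3).tolist())
# pole pitch/pose in the tool frame from wrist and scene cams, vs. before (f1)
f1=pickle.load(open('f1.pkl','rb'))
for nm,F,p in(('before',f1,np.array([.3596,-.1497,.3263])),('now',fs,o['ee_pos'])):
    w=cloud(F['wrist']); d=w-p; t=d[...,:2]@AX; l=d[...,:2]@LA
    for a in(-.1,-.085,-.07,-.045,-.03):
        s=(abs(t-a)<.005)&(abs(l)<.02)&(abs(d[...,2]-.018)<.03)
        if s.sum()>5: print(nm,a,'lat',np.median(l[s]).round(4),'z',np.median(d[...,2][s]).round(4),s.sum())
    s=(abs(l)<.015)&(abs(d[...,2]-.018)<.02)&(t<-.06); print('tail end',np.percentile(t[s],[0.5,2]).round(4))
    w=cloud(F['scene']); d=w-p; t=d[...,:2]@AX; l=d[...,:2]@LA
    for a in(.075,.09,.105,.12):
        s=(abs(t-a)<.008)&(abs(l)<.02)&(abs(d[...,2]-.018)<.02)
        if s.sum()>3: print(nm,'scene',a,'lat',np.median(l[s]).round(4),'z',np.median(d[...,2][s]).round(4),s.sum())
E
```

```text
scene 642 0.0009 flap 1.198
top 1697 0.0015 flap 1.196
22.55 [ 0.3599324  -0.16878461  0.30896072] [-0.29770753 -0.54816211 -2.48011846] [[-0.001, 0.327, 0.945], [0.0, 0.945, -0.327], [-1.0, 0.0, -0.001]]
before -0.1 lat -0.0002 z 0.0218 926
before -0.085 lat -0.0002 z 0.021 645
before -0.07 lat -0.0002 z 0.0209 608
before -0.045 lat 0.0002 z 0.0286 1286
before -0.03 lat 0.0002 z 0.0292 1128
tail end [-0.1074 -0.1065]
before scene 0.075 lat -0.0045 z 0.0194 21
before scene 0.09 lat -0.0043 z 0.0194 20
before scene 0.105 lat -0.005 z 0.0191 14
before scene 0.12 lat -0.003 z 0.0195 13
now -0.1 lat -0.0002 z 0.0223 940
now -0.085 lat 0.0002 z 0.0214 653
now -0.07 lat 0.0002 z 0.0214 609
now -0.045 lat -0.0002 z 0.0291 1289
now -0.03 lat -0.0002 z 0.0298 1133
tail end [-0.1068 -0.1062]
now scene 0.075 lat -0.0026 z 0.0245 18
now scene 0.09 lat -0.0029 z 0.0247 18
now scene 0.105 lat -0.0029 z 0.0241 21
now scene 0.12 lat -0.0023 z 0.0243 21
```

The hatch reads 1.196-1.198 after unhooking, and the pole has not slipped more than about 1 mm in the grip. Now back to the rack.

```bash
python3 - <<'E'
from h import *
p,R=plan([((.36,-.15,.33),Rdown(70.9),2,None),((.36,-.15,.33),Rdown(178.8),13,-107.9),((.434,-.0134,.33),Rdown(178.8),5,None),((.434,-.0134,.13),Rdown(178.8),6,None)],0)
print(p,R.round(3))
E
```

```text
[[-11,9,-3,0,0,0,0],[-10,9,-3,0,0,0,0],[0,0,0,-8.3,0,0,0],[0,0,0,-8.3,0,0,0],[0,0,0,-8.3,0,0,0]]
[[0,0,0,-8.3,0,0,0],[0,0,0,-8.3,0,0,0],[0,0,0,-8.3,0,0,0],[0,0,0,-8.3,0,0,0],[0,0,0,-8.3,0,0,0]]
[[0,0,0,-8.3,0,0,0],[0,0,0,-8.3,0,0,0],[0,0,0,-8.3,0,0,0],[0,0,0,-8.3,0,0,0],[0,0,0,-8.3,0,0,0]]
[[0,-14,28,0,0,0,0],[0,-14,27,0,0,0,0],[0,-15,28,0,0,0,0],[0,-14,27,0,0,0,0],[0,-14,28,0,0,0,0]]
[[33,0,0,0,0,0,0],[34,0,0,0,0,0,0],[33,0,0,0,0,0,0],[33,0,0,0,0,0,0],[34,0,0,0,0,0,0]]
[[33,0,0,0,0,0,0],[0,0,0,0,0,0,0],[0,0,0,0,0,0,0],[0,0,0,0,0,0,0],[0,0,0,0,0,0,0]]
[ 0.43394011 -0.0132704   0.12997598] [[-0.001 -1.     0.021]
 [ 0.     0.021  1.   ]
 [-1.     0.001  0.   ]]
```

Emit:
arm_command:
  steps:
    - [-11,9,-3,0,0,0,0]
    - [-10,9,-3,0,0,0,0]
    - [0,0,0,-8.3,0,0,0]
    - [0,0,0,-8.3,0,0,0]
    - [0,0,0,-8.3,0,0,0]

```text
t: 23.05
ee_pos: [0.3605, -0.1491, 0.3313]
orientation: [[0.0, -0.108, 0.994], [-0.0, 0.994, 0.108], [-1.0, -0.0, 0.0]]
contact_force: [-0.3, 0.5, -1.1]
opening: 0.0203
```

Emit:
arm_command:
  steps:
    - [0,0,0,-8.3,0,0,0]
    - [0,0,0,-8.3,0,0,0]
    - [0,0,0,-8.3,0,0,0]
    - [0,0,0,-8.3,0,0,0]
    - [0,0,0,-8.3,0,0,0]

```text
t: 23.55
ee_pos: [0.3605, -0.1492, 0.3312]
orientation: [[0.0, -0.739, 0.673], [-0.0, 0.673, 0.739], [-1.0, -0.0, 0.0]]
contact_force: [-0.1, -0.7, -2.2]
opening: 0.0208
```

Emit:
arm_command:
  steps:
    - [0,0,0,-8.3,0,0,0]
    - [0,0,0,-8.3,0,0,0]
    - [0,0,0,-8.3,0,0,0]
    - [0,0,0,-8.3,0,0,0]
    - [0,0,0,-8.3,0,0,0]

```text
t: 24.05
ee_pos: [0.3605, -0.1492, 0.3313]
orientation: [[0.0, -1.0, 0.014], [-0.0, 0.014, 1.0], [-1.0, -0.0, -0.0]]
contact_force: [-0.5, -0.1, -2.4]
opening: 0.0199
```

Emit:
arm_command:
  steps:
    - [0,-14,28,0,0,0,0]
    - [0,-14,27,0,0,0,0]
    - [0,-15,28,0,0,0,0]
    - [0,-14,27,0,0,0,0]
    - [0,-14,28,0,0,0,0]

```text
t: 24.55
ee_pos: [0.4346, -0.0115, 0.3313]
orientation: [[0.001, -1.0, 0.021], [-0.0, 0.021, 1.0], [-1.0, -0.001, -0.0]]
contact_force: [-0.1, 0.5, -2.4]
opening: 0.0204
```

Emit:
arm_command:
  steps:
    - [33,0,0,0,0,0,0]
    - [34,0,0,0,0,0,0]
    - [33,0,0,0,0,0,0]
    - [33,0,0,0,0,0,0]
    - [34,0,0,0,0,0,0]

```text
t: 25.05
ee_pos: [0.4344, -0.0127, 0.1632]
orientation: [[0.001, -1.0, 0.02], [-0.0, 0.02, 1.0], [-1.0, -0.001, -0.0]]
contact_force: [1.1, -0.1, -2.8]
opening: 0.02
```

Emit:
arm_command:
  steps:
    - [20,0,0,0,0,0,0]
    - [13,0,0,0,0,0,0]
    - [0,0,0,0,0,0,0]
    - [0,0,0,0,0,0,0]
    - [0,0,0,0,0,0,0]

```text
t: 25.55
ee_pos: [0.4351, -0.0134, 0.1317]
orientation: [[0.002, -1.0, 0.021], [-0.0, 0.021, 1.0], [-1.0, -0.002, -0.0]]
contact_force: [0.2, 1.3, -1.9]
opening: 0.02
```

```bash
python3 - <<'E'
from h import *
o=ctrl.get_obs();print(o['t'],o['ee_pos'].round(4),o['contact_force'].round(1),o['orientation'].round(3).tolist())
R=o['orientation']; print('tool shift to (.4341,-.0134,.060):',(R.T@(np.array([.4341,-.0134,.060])-o['ee_pos'])*1000).round(1),'yaw',np.degrees(np.arctan2(R[1,1],R[0,1])))
E
```

```text
25.55 [ 0.4351 -0.0134  0.1317] [ 0.2  1.3 -1.9] [[0.002, -1.0, 0.021], [-0.0, 0.021, 1.0], [-1.0, -0.002, -0.0]]
tool shift to (.4341,-.0134,.060): [71.7  1.1 -0. ] yaw 178.81324455378342
```

Emit:
arm_command:
  steps:
    - [25,1,0,0,0,0,0]
    - [22,0,0,0,0,0,0]
    - [15,0,0,0,0,0,0]
    - [6,0,0,0,0,0,0]
    - [3,0,0,0,0,0,0]

```text
t: 26.05
ee_pos: [0.4337, -0.0135, 0.0599]
orientation: [[0.0, -1.0, 0.021], [-0.0, 0.021, 1.0], [-1.0, -0.0, -0.0]]
contact_force: [-0.1, -0.9, -1.9]
opening: 0.0201
```

Emit:
arm_command:
  steps:
    - [3,0,0,0,0,0,0]
    - [3,0,0,0,0,0,0]
    - [3,0,0,0,0,0,0]
    - [2,0,0,0,0,0,0]
    - [0,0,0,0,0,0,0]

```text
t: 26.55
ee_pos: [0.4339, -0.0135, 0.0487]
orientation: [[0.001, -1.0, 0.021], [-0.0, 0.021, 1.0], [-1.0, -0.001, -0.0]]
contact_force: [2.0, 0.8, -1.5]
opening: 0.0206
```

Emit:
arm_command:
  steps:
    - [0.5,0,0,0,0,0,0]
    - [0,0,0,0,0,0,0]
    - [0,0,0,0,0,0,0.3]
    - [0,0,0,0,0,0,0.4]
    - [0,0,0,0,0,0,0.6]

```text
t: 27.05
ee_pos: [0.4329, -0.0134, 0.048]
orientation: [[-0.001, -1.0, 0.021], [0.0, 0.021, 1.0], [-1.0, 0.001, 0.0]]
contact_force: [-0.4, -0.2, -0.3]
opening: 0.0472
```

Emit:
arm_command:
  steps:
    - [0,0,0,0,0,0,1]
    - [0,0,0,0,0,0,1]
    - [0,0,0,0,0,0,1]
    - [0,0,0,0,0,0,1]
    - [0,0,0,0,0,0,1]

```text
t: 27.55
ee_pos: [0.4333, -0.0135, 0.0481]
orientation: [[-0.0, -1.0, 0.021], [-0.0, 0.021, 1.0], [-1.0, 0.0, -0.0]]
contact_force: [1.1, -0.8, 0.4]
opening: 0.0851
```

Emit:
arm_command:
  steps:
    - [-5,0,0,0,0,0,1]
    - [-15,0,0,0,0,0,1]
    - [-35,0,0,0,0,0,1]
    - [-40,0,0,0,0,0,1]
    - [-40,0,0,0,0,0,1]

```text
t: 28.05
ee_pos: [0.4328, -0.0134, 0.1849]
orientation: [[-0.0, -1.0, 0.021], [0.0, 0.021, 1.0], [-1.0, 0.0, 0.0]]
contact_force: [1.1, 0.4, -0.6]
opening: 0.0855
```

Emit:
arm_command:
  steps:
    - [-20,0,0,0,0,0,1]
    - [0,0,0,0,0,0,1]
    - [0,0,0,0,0,0,1]
    - [0,0,0,0,0,0,1]
    - [0,0,0,0,0,0,1]

```text
t: 28.55
ee_pos: [0.4325, -0.0133, 0.2021]
orientation: [[-0.002, -1.0, 0.021], [0.0, 0.021, 1.0], [-1.0, 0.002, 0.0]]
contact_force: [0.4, 0.7, 0.0]
opening: 0.0857
```

```bash
python3 - <<'E'
from h import *
fs={n:grab(n) for n in('scene','top','wrist')}; o=ctrl.get_obs(); print(o['t'],o['ee_pos'].round(3),o['contact_force'].round(1),o['opening']); flap({k:fs[k] for k in('scene','top')})
f=fs['wrist'];w=cloud(f);hsv=cv2.cvtColor(f['pixels'],cv2.COLOR_RGB2HSV);H,S,V=hsv[...,0].astype(int),hsv[...,1],hsv[...,2]
m=(H>6)&(H<17)&(S>100)&(V>100)&(w[...,2]>.05)&(w[...,2]<.1); q=w[m]
print('handle',cv2.minAreaRect((q[:,:2]*1000).astype(np.float32)),np.median(q[:,2]))
m=(abs(w[...,0]-.434)<.02)&(w[...,2]>.055)&(w[...,2]<.095)
for y in(-.12,-.1,-.02,.02,.06,.1):
    s=w[m&(abs(w[...,1]-y)<.004)]
    if len(s)>5: print(y,np.median(s,0).round(4))
f=fs['top'];w=cloud(f);hsv=cv2.cvtColor(f['pixels'],cv2.COLOR_RGB2HSV);H,S,V=hsv[...,0].astype(int),hsv[...,1],hsv[...,2]
for nm,mm in(('cap',((H<5)|(H>174))&(S>150)&(abs(w[...,0]-.535)<.06)&(abs(w[...,1]+.27)<.06)&(w[...,2]<.06)),('box',(H>19)&(H<32)&(S>120)&(abs(w[...,0]-.751)<.06)&(abs(w[...,1]+.159)<.05)&(w[...,2]<.03))): print(nm,mm.sum(),np.median(w[mm],0).round(3))
save('z.png',np.hstack([cv2.resize(fs['wrist']['pixels'],(400,300)),cv2.resize(fs['scene']['pixels'][100:340,100:420],(400,300))]))
E
```

```text
28.7 [ 0.433 -0.013  0.202] [-0.1 -0.1 -0.5] 0.08548748685233673
scene 666 0.0009 flap 1.198
top 1685 0.0015 flap 1.2
handle ((433.6328125, -15.263458251953125), (95.81353759765625, 18.22607421875), 89.12384796142578) 0.07770201663138332
-0.12 [ 0.431  -0.1187  0.0702]
-0.1 [ 0.4314 -0.0998  0.0689]
-0.02 [ 0.4332 -0.02    0.0776]
0.02 [0.4342 0.02   0.0777]
0.06 [0.435  0.0603 0.0693]
0.1 [0.4359 0.0997 0.0693]
cap 31 [ 0.523 -0.267  0.033]
box 146 [ 0.751 -0.159  0.012]
```

View pics/z.png

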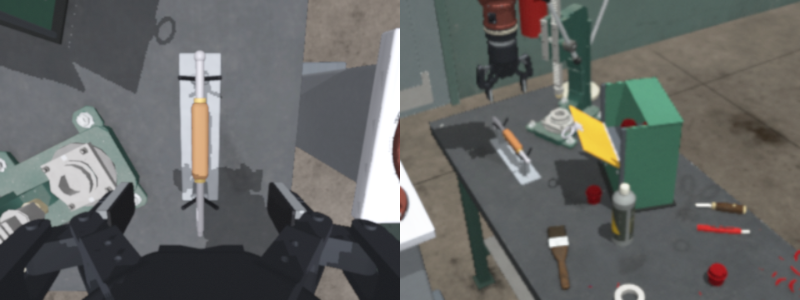

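The pole is back in both forks, within about 1 mm of its first reading, the hatch is down, and the tin, cap and box are standing. The cap's 12 mm shift in the top view comes from only 31 visible pixels, since the open hatch covers most of it.

```bash
python3 -c "
from cell import ctrl
print(ctrl.hand_in())"
```

```text
the job is handed in; nothing more can be done
None
```

I took the pole from its rack, dropped its hook through the eye and swung the hatch down. I then held a pull of about 15 N for around 1.6 s, unhooked the pole, laid it back in its rack and handed in at about 29 s. `ctrl.hand_in()` reports no verdict.

**A hitch on the way:** the first pull, about 18 N by the wrist force, left the hatch at about 1.18 rad, because friction was holding the eye up. Moving the hook about 4 mm lower let the hatch go down to about 1.20 rad, and I made the final pull there.

**Last checks:**
- **Hatch:** it reads 1.198 and 1.200 rad on the two cameras.
- **Pole:** it lies in both forks with its handle within about 1 mm of where it started. The hook tip itself was not measured.
- **Gripper:** it is open and well clear above the pole, with wrist force near 0.
- **Force on the bin:** the highest reading was about 18.5 N, but I only saw readings at the end of each half-second move and not in between.
- **Blade box:** its measured position has not changed.
- **Spray tin:** I checked it only by eye, and it is upright in its place.
- **Loose cap, readings disagree:** the top camera put it 12 mm off, but from only 31 pixels because the open hatch hides most of it. The scene picture shows it upright in its place, and no force suggested it was touched.

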